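Lock a ferrule in the ratchet tongs

ROBOT

A 6-joint arm with a two-finger parallel gripper is mounted at the origin on a cart in front of the work surface, level with it; the furniture and walls round the work are solid. World frame = base frame: x ahead of the robot, y to its left, z up, the work surface at z = 0. Lengths are in m, angles in rad, forces in N, time in s.
With the tool pointing down it reaches from about 0.35 to 0.8 m from the base axis. Payload 7.3 kg.
Tool frame: the origin (TCP) lies at the very end of the fingers, on their centre line; the grasp point (between the pads) lies 19 mm behind it; z points along the fingers, y is the direction in which the jaws open and shut (so a half turn about z gives the same grasp; the last joint's range is limited). The gripper opens to 85 mm and grips with 20 to 120 N. Pads are 22 mm wide; open, the fingers measure 114 mm over their backs; the gripper's body (76 mm by 85 mm) begins 54 mm behind the grasp point. The pads swing forward as they close: fully open they stand 13 mm farther back than shut.
Start: joints at [-1.397, 0.342, 1.524, -0, 1.275, -0.146], TCP at [0.165, -0.498, 0.231] pointing down, gripper open.
Joint ranges: [-2.53, 2.53], [-0.77, 2.02], [0.04, 2.7], [-1, 4.14], [0.28, 2.66], [-3.11, 3.11]. Speed limits (rad/s): [2.57, 2.57, 3.14, 3.14, 3.14, 3.14].

INTERFACE

Orientations are given as a unit quaternion [w, x, y, z].
In Python, from plant import env gives the robot as it stands.
- The arm moves only by the tool send_rows, never from a script. Its argument "increments" is a list of rows, each a list of 6 numbers: the shift along the tool's x, y, z in cm, then the turn, a rotation vector about the tool's x, y, z in degrees. A call has 1 to 5 rows; each row shifts and turns the pose as measured when the row begins, along the tool's axes as they then stand; what a row does not reach is not made up. A row lasts 1/12 s, in which the tool goes at most 41.7 mm and 7.16 degrees, less where a joint would pass 70% of its speed; a pose out of reach is approached as far as the arm can. A call with a gripper value outside its range is refused whole. "claw" is the opening, from -1 (shut) to 1 (fully open), so that 0 is half open, set as the call begins (left out, the last holds). The fingers move at their own pace and stop on an object; "grip_force" is the grip in N (left out, the last holds). Time passes only in rows, so rows that do not move let the fingers close. It gives the time, the measured TCP pose, the force and the opening at its end, in the units of the state.
- env.read_state(): the state, without advancing time (a new reading comes with each control period).
- env.capture(name): name is "scene" or "top" or "wrist"; returns a dict with "img" (420x560x3 uint8, red, green, blue), "range_z" (420x560 float32, m along the optical axis (not along the pixel's ray), 0 where there is no reading), "camera_matrix" (3x3 intrinsics, pixels), "T" (4x4, takes a point from camera to world coordinates). Camera axes: x right, y up, looking along -z (the intrinsics and any distortion apply to the point x, -y, -z); pixel columns grow to the right and rows downward; lengths in m; the calibration is good to about 2 mm. A picture is of the moment at which its call begins.
- env.hand_in(): hands the job in, once; it reports no verdict.
The state is a dict: "clock": time; "joint_pos": joint angles; "qvel": joint speeds; "tau": joint torques, N m; "tcp_pos": TCP position; "ee_rot": TCP orientation; "ft_force": force on the tool from outside, world axes, zero at the start; "torque": the same for the moment, N m; "opening": opening from 0.0 (shut) to 1.0 (fully open).
Only numpy, scipy, OpenCV 4.12 (cv2) and the standard library are available. Lean on these libraries where they do the work, as an engineer would, in place of code of your own. Each camera call takes 0.05 s, during which the arm holds its last target.

TASK

The scissor tongs on the bench were left locked shut. Press their long handle down off the ratchet teeth and let it swing out so that the jaws spring open, slide the tall ferrule, standing on its flange, in between the jaws from their open end (the flange goes under the jaws), then squeeze the handles together until the ratchet holds by itself and the sprung jaw pad is pushed well in against the ferrule (the first tooth alone is too loose), so it is ready for filing its end. Leave the other things on the bench alone.

Things in the scene. Friction and masses are not known exactly. Their poses are not given: they have to be found in the camera images.
- ratchet_tongs: Dark steel scissor tongs lying flat, 245 mm long, fixed to the bench by a foot under the pivot. Origin on the bench under the pivot; x points to the jaws, -x to the handles, z up. Levers are flat bars 20 to 34 mm above the bench; nothing is higher than 37 mm. Long moving handle on the +y side, short fixed handle on the -y side; the fixed jaw (shallow V) is at +y, the moving one at -y.
- lever (a joint): Opening angle of the tongs (rad): 0.31 open, about 0.027 locked as found. Growing moves the long handle to +y and the moving jaw to -y; a spring (2.7 N at the teeth, 107 mm from the pivot) opens it. Teeth hold at about 0.12, 0.073, 0.027; all clear above 0.18. The ferrule is touched at 0.125: the tooth at 0.12 leaves it loose, the other two grip it.
- long_handle (a joint): Downward flex of the long handle (rad) about a thin neck 62 mm from the pivot: 0 sprung up, clear of the teeth from about 0.055 (thumb pad 5 mm down), stop 0.095 (8.4 mm). Squeezing the handles makes the tooth ride over the rack by itself, click by click.
- jaw_pad (a joint): How far the sprung rubber pad of the moving jaw is pushed in (m): 0 free, 0.007 stop; 0.8 N + 1 N per mm. About 0.003 or 0.006 when the ferrule is locked on the second or third tooth.
- thumb_pad (a point): Centre of the upper face of the round thumb pad (26 mm across) ending the long handle, 150 mm from the pivot, 32 mm above the bench. Pressing it down takes about 2 N to start, 4 N at the stop. While it is pressed, friction can keep it from swinging open: carry it about 30 mm outward (tongs' +y) while down, or it drops back on its tooth.
- long_handle_grip (a point): Best place to squeeze the long handle (7 mm thick bar, just outside its neck), 75 mm from the pivot, half-way up (27 mm above the bench). Locking on the ferrule takes about 12 to 20 N there, friction included (squeezing farther out takes more). Its outer face, in the tongs' frame, is at y = 20 mm + 75 mm x lever angle there.
- short_handle (a point): Middle of the straight part of the short fixed handle (7 mm thick bar, outer face at y = -20 mm in the tongs' frame), 75 mm from the pivot, half-way up: the place to squeeze against. It does not give, so hold the hand towards it (tongs' -y): otherwise the finger that meets it stops the other before the long handle is home. It carries the rack.
- jaw_seat (a point): Point on the bench midway between the open jaws, 60 mm from the pivot, where the ferrule is to stand; axes as ratchet_tongs. The closing jaw pushes it about 5 mm to +y into the V. The flange cannot pass down between the jaws: set it down beyond the jaw tips (82 mm from the pivot) and slide it in along -x, flange under the jaws. The stem may stand 5 mm off to either side.
- ferrule_mid (a point): The tall steel ferrule: a 25 mm round stem on a 44 mm round flange (13 mm high, at the foot), 55 mm high in all, 90 g, standing on its flange. The point is on its axis, half-way up; z along the axis, up.
- ferrule: The same tall ferrule; origin on its axis under the flange.
- gas_nozzle: Bystander: plain tapered brass nozzle without flange, 26 mm round, 56 mm high; origin under its foot.
- low_ferrule: Bystander: low ferrule, 30 mm high, with its 46 mm flange on top; origin under its foot.
- bolt: Bystander: bolt standing on its head, 18 mm across, 56 mm high; origin under its foot.
There are look-alikes about, which are no part of the job. Leave any green or yellow look-alike of the ferrule alone.

How it is judged:
By the outcome, as a careful person would: the job done as asked, in the order asked, and still so for the second after the job is handed in, with the robot touching nothing.
It also fails if it takes over 67 s, if anything falls off the work surface, if the arm or the gripper's body presses on something with over 40 N, if the wrist force passes 120 N, or if a joint passes its speed limit or range.

## Working session

There is one attempt and no reset: what is moved stays moved. The work goes in short steps, Python scripts to look and compute and a tool call to move; the robot and the scene stay as the last step left them, time stands still between calls to the robot, and variables do not carry over. Pictures are saved under pics/ and viewed, and the job is handed in when it is done.

Besides the shell and the picture viewer there is one more tool, called after "Emit:" as name(argument=value, ...) on one line, values as JSON. send_rows: Moves the arm, as the interface text tells. Its arguments: {"type":"object","properties":{"increments":{"type":"array"},"claw":{"type":"number"},"grip_force":{"type":"number"}},"required":["increments"]}

```bash
ls; mkdir -p pics; cat > h.py <<'E'
import numpy as np, cv2
from plant import env
def cap(n,f):
    c=env.capture(n); cv2.imwrite('pics/'+f+'.png',cv2.cvtColor(c['img'],cv2.COLOR_RGB2BGR)); np.savez('pics/'+f+'.npz',**c); return c
def load(f): return dict(np.load('pics/'+f+'.npz'))
def ray(c,u,v):
    K=c['camera_matrix']; T=c['T']
    d=np.array([(u-K[0,2])/K[0,0],-(v-K[1,2])/K[1,1],-1.]); return T[:3,3],T[:3,:3]@d
def onz(c,u,v,z):
    o,d=ray(c,u,v); s=(z-o[2])/d[2]; return o+s*d
def dep(c,u,v):
    o,d=ray(c,u,v); return o+d*c['range_z'][int(round(v)),int(round(u))]
E
python3 - <<'E'
from h import *
for n in ['scene','top','wrist']:
    c=cap(n,n+'0'); print(n,c['T'].round(3).tolist(),c['camera_matrix'].round(1).tolist())
s=env.read_state(); print({k:np.round(v,3).tolist() for k,v in s.items()})
E
```

```text
pics
scene [[-0.886, 0.305, -0.349, 0.234], [-0.463, -0.587, 0.664, 0.54], [-0.002, 0.75, 0.662, 0.751], [0.0, 0.0, 0.0, 1.0]] [[472.0, 0.0, 282.9], [0.0, 472.0, 216.3], [0.0, 0.0, 1.0]]
top [[0.008, 1.0, -0.024, 0.539], [-1.0, 0.008, -0.005, -0.136], [-0.005, 0.024, 1.0, 1.02], [0.0, 0.0, 0.0, 1.0]] [[384.2, 0.0, 280.8], [0.0, 384.2, 204.2], [0.0, 0.0, 1.0]]
wrist [[0.315, 0.908, 0.277, 0.236], [-0.949, 0.302, 0.09, -0.475], [-0.002, -0.291, 0.957, 0.373], [0.0, 0.0, 0.0, 1.0]] [[327.8, 0.0, 279.1], [0.0, 327.8, 209.9], [0.0, 0.0, 1.0]]
{'clock': 0.15, 'joint_pos': [-1.397, 0.343, 1.525, -0.0, 1.275, -0.146], 'qvel': [-0.0, -0.003, -0.001, -0.003, -0.0, 0.001], 'tau': [0.002, -43.391, -24.615, -0.0, 0.006, -0.0], 'tcp_pos': [0.165, -0.498, 0.231], 'ee_rot': [-0.001, 0.987, 0.159, -0.0], 'ft_force': [0.302, 0.038, 0.187], 'torque': [0.094, -0.026, 0.034], 'opening': 1.001}
```

View pics/top0.png

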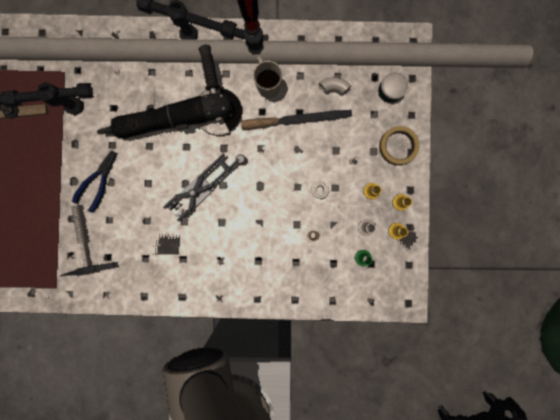

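View pics/scene0.png

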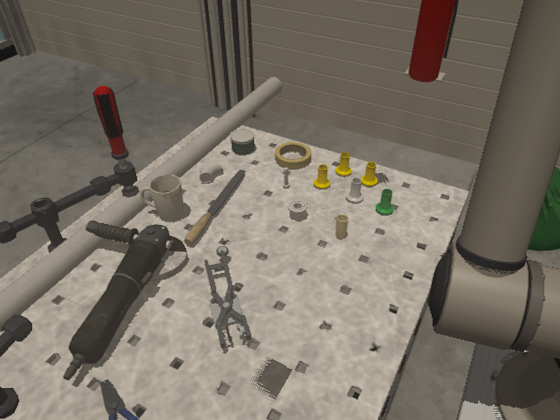

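View pics/wrist0.png

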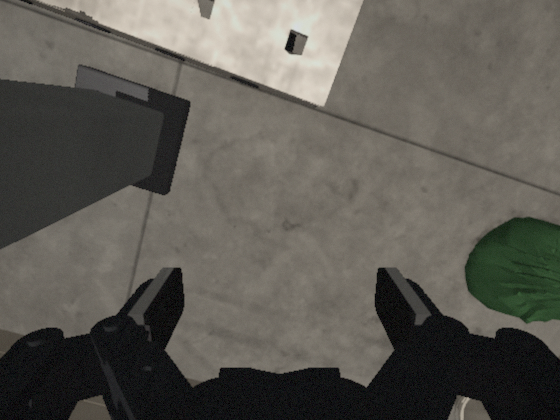

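```bash
python3 - <<'E'
from h import *
t=load('top0');s=load('scene0')
a=cv2.cvtColor(t['img'],cv2.COLOR_RGB2BGR); b=cv2.cvtColor(s['img'],cv2.COLOR_RGB2BGR)
cv2.imwrite('pics/c1.png',cv2.resize(a[145:225,155:260],None,fx=7,fy=7,interpolation=cv2.INTER_CUBIC))
cv2.imwrite('pics/c2.png',cv2.resize(b[140:250,270:410],None,fx=5.4,fy=5.4,interpolation=cv2.INTER_CUBIC))
cv2.imwrite('pics/c3.png',cv2.resize(a[165:280,290:425],None,fx=5.2,fy=5.2,interpolation=cv2.INTER_CUBIC))
cv2.imwrite('pics/c4.png',cv2.resize(b[235:355,180:280],None,fx=5,fy=5,interpolation=cv2.INTER_CUBIC))
E
```

```text
(no output)
```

View pics/c1.png

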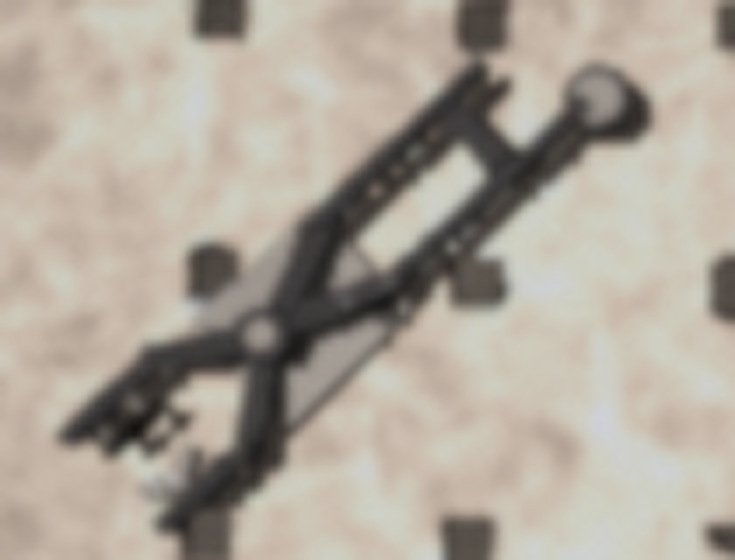

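View pics/c2.png

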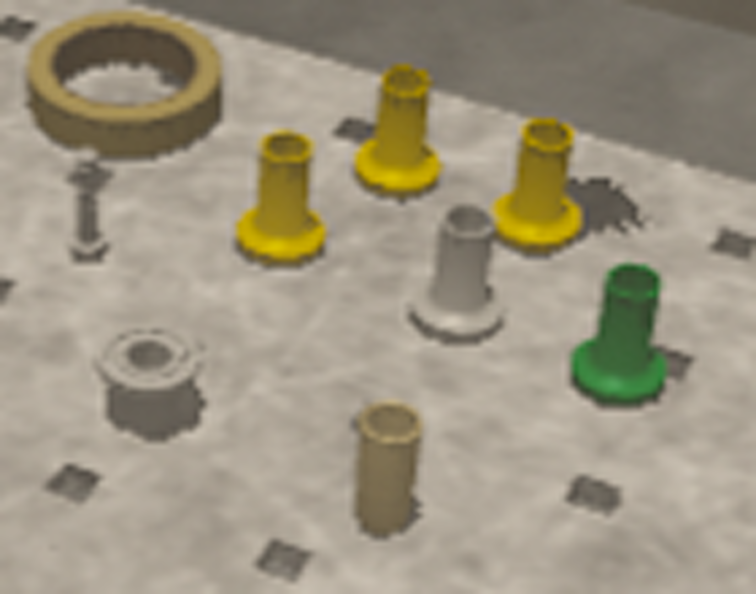

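View pics/c3.png

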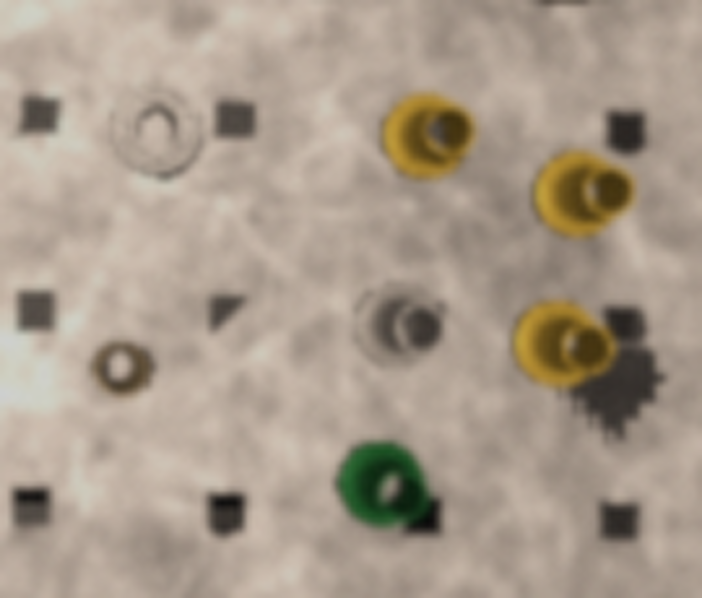

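View pics/c4.png

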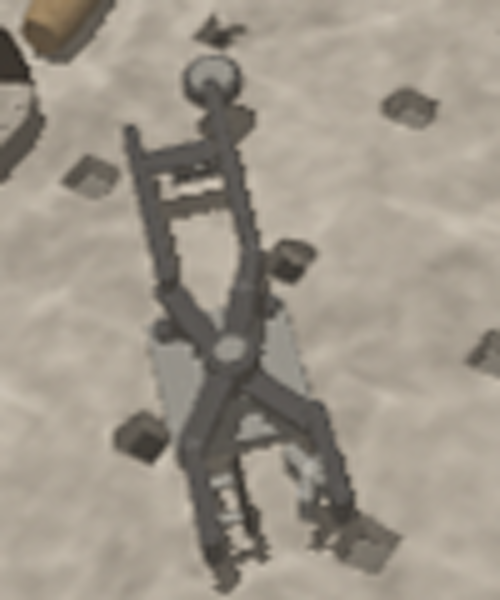

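```bash
python3 - <<'E'
from h import *
t=load('top0');s=load('scene0')
f=lambda p:p.round(4).tolist()
# pads: bright disc detection
g=cv2.cvtColor(t['img'],cv2.COLOR_RGB2GRAY)
print('thumb',f(onz(t,240.9,159,0.032)),f(dep(t,241,159)))
print('pivot',f(onz(t,192.4,192.6,0.036)),f(dep(t,192,193)))
# scene
print('thumb s',f(onz(s,222.5,250.5,0.032)),f(dep(s,222,250)))
print('pivot s',f(onz(s,226,305,0.036)),f(dep(s,226,305)))
# objects by depth in top: points clusters with height
H,W=g.shape
vv,uu=np.mgrid[0:H,0:W]
for nm,c in (('top',t),('scene',s)):
    K=c['camera_matrix'];d=c['range_z']
    P=np.stack([(uu-K[0,2])/K[0,0]*d,-(vv-K[1,2])/K[1,1]*d,-d],-1)@c['T'][:3,:3].T+c['T'][:3,3]
    np.save('pics/P_%s.npy'%nm,P)
    m=((P[...,2]>0.02)&(P[...,2]<0.075)&(d>0)&(P[...,0]>0.3)&(P[...,0]<0.75)&(P[...,1]>-0.6)&(P[...,1]<0.1)).astype(np.uint8)
    n,l,st,ce=cv2.connectedComponentsWithStats(m)
    for i in range(1,n):
        if st[i,4]>15:
            q=P[l==i]; print(nm,ce[i].round(0),st[i,4],'x',q[:,0].min().round(3),q[:,0].max().round(3),'y',q[:,1].min().round(3),q[:,1].max().round(3),'z',q[:,2].max().round(3), c['img'][l==i].mean(0).round(0))
E
```

```text
thumb [0.6786, -0.0271, 0.032] [0.6786, -0.0273, 0.0317]
pivot [0.5906, 0.0962, 0.036] [0.5894, 0.0967, 0.0383]
thumb s [0.6764, -0.0248, 0.032] [0.676, -0.0228, 0.0355]
pivot s [0.5893, 0.0964, 0.036] [0.5896, 0.0959, 0.0353]
top [399. 150.] 402 x 0.67 0.75 y -0.487 -0.389 z 0.028 [122.  99.  64.]
top [214. 174.] 556 x 0.549 0.693 y -0.035 0.1 z 0.04 [78. 75. 72.]
top [355. 159.] 25 x 0.674 0.682 y -0.322 -0.314 z 0.06 [114. 104.  95.]
top [319. 189.] 199 x 0.58 0.624 y -0.253 -0.209 z 0.035 [174. 160. 147.]
top [375. 190.] 81 x 0.588 0.612 y -0.381 -0.357 z 0.058 [106.  83.  33.]
top [405. 202.] 96 x 0.56 0.583 y -0.458 -0.434 z 0.057 [103.  80.  33.]
top [369. 228.] 77 x 0.493 0.517 y -0.368 -0.343 z 0.057 [101.  92.  84.]
top [401. 231.] 97 x 0.484 0.508 y -0.448 -0.424 z 0.059 [101.  79.  29.]
top [313. 236.] 50 x 0.47 0.496 y -0.225 -0.2 z 0.059 [118. 102.  83.]
top [366. 260.] 79 x 0.411 0.436 y -0.359 -0.335 z 0.057 [28. 57. 30.]
scene [296. 154.] 259 x 0.669 0.75 y -0.49 -0.39 z 0.028 [143. 124.  79.]
scene [344. 160.] 144 x 0.559 0.583 y -0.462 -0.434 z 0.056 [133. 112.  30.]
scene [370. 170.] 152 x 0.483 0.508 y -0.452 -0.424 z 0.057 [136. 114.  31.]
scene [322. 172.] 153 x 0.587 0.613 y -0.386 -0.356 z 0.056 [137. 116.  40.]
scene [285. 174.] 52 x 0.673 0.684 y -0.327 -0.315 z 0.058 [118. 111. 101.]
scene [355. 186.] 163 x 0.492 0.517 y -0.372 -0.343 z 0.057 [124. 117. 105.]
scene [385. 197.] 175 x 0.412 0.436 y -0.366 -0.335 z 0.056 [63. 94. 58.]
scene [297. 207.] 207 x 0.58 0.625 y -0.256 -0.21 z 0.033 [153. 144. 131.]
scene [341. 223.] 203 x 0.47 0.496 y -0.229 -0.198 z 0.058 [128. 114.  84.]
scene [221. 279.] 716 x 0.557 0.694 y -0.039 0.1 z 0.039 [99. 95. 90.]
```

The only bare steel tall ferrule with its flange at the foot is at top (369,228) / scene (355,186), which is world (0.505, -0.356). The yellow ones at top (375,190), (405,202), (401,231) and the green one at (366,260) are look-alikes. The low ferrule is at (319,189), the nozzle at (313,236) and the bolt at (355,159). The enlarged crop confirms the choice. The tongs' pivot is near (0.590, 0.096) and the thumb pad near (0.678, -0.026), about 150 mm apart as specified.

Emit:
send_rows(increments=[[3.7,-1.7,0.3,0,0,0],[3.7,-1.7,0.3,0,0,0],[3.7,-1.7,0.3,0,0,0],[3.7,-1.7,0.3,0,0,0],[3.7,-1.7,0.3,0,0,0]], claw=-1, grip_force=40)

```text
clock: 0.57
tcp_pos: [0.3129, -0.3609, 0.2136]
ee_rot: [0.0, 0.988, 0.152, -0.001]
ft_force: [-0.2, -1.0, 0.5]
opening: 0.301
```

```bash
cat >> h.py <<'E'
from scipy.spatial.transform import Rotation as R
def st():
    s=env.read_state(); q=s['ee_rot']; r=R.from_quat([q[1],q[2],q[3],q[0]]); M=r.as_matrix(); psi=np.degrees(np.arctan2(M[1,0],M[0,0])); return s,M,psi
def goal(p,psi):
    "print displacement to world p and yaw psi in tool frame"
    s,M,ps=st(); a=np.radians(psi); Mg=np.array([[np.cos(a),np.sin(a),0],[np.sin(a),-np.cos(a),0],[0,0,-1]])
    d=M.T@(np.array(p)-s['tcp_pos']); rv=np.degrees(R.from_matrix(M.T@Mg).as_rotvec())
    print('t %.2f tcp %s psi %.1f F %s open %.3f q %s'%(s['clock'],s['tcp_pos'].round(4) if hasattr(s['tcp_pos'],'round') else np.round(s['tcp_pos'],4),ps,np.round(s['ft_force'],1),s['opening'],np.round(s['joint_pos'],2)))
    print('d cm (tool)',(d*100).round(2),'rot deg',rv.round(2))
E
python3 -c "
from h import *
goal([.6776,-.0265,.2],133)"
```

```text
t 0.57 tcp [ 0.3129 -0.3609  0.2136] psi 17.5 F [-0.2 -1.   0.5] open 0.301 q [-1.02  0.27  1.68 -0.    1.19  0.25]
d cm (tool) [ 44.84 -20.91   1.26] rot deg [-1.5000e-01  7.0000e-02 -1.1548e+02]
```

Emit:
send_rows(increments=[[3.7,-1.7,0.1,0,0,0],[3.7,-1.7,0.1,0,0,0],[3.7,-1.7,0.1,0,0,0],[3.7,-1.7,0.1,0,0,0],[3.7,-1.7,0.1,0,0,0]])

```text
clock: 0.98
tcp_pos: [0.4655, -0.2185, 0.207]
ee_rot: [-0.001, 0.988, 0.152, -0.002]
ft_force: [0.7, -1.7, -0.1]
opening: 0.002
```

Emit:
send_rows(increments=[[3.7,-1.7,0.1,0,0,0],[3.7,-1.7,0.1,0,0,0],[3.7,-1.7,0.1,0,0,0],[3.7,-1.7,0.1,0,0,0],[3.7,-1.7,0.1,0,0,0]])

```text
clock: 1.4
tcp_pos: [0.6178, -0.0765, 0.2003]
ee_rot: [-0.001, 0.988, 0.152, -0.003]
ft_force: [1.9, 0.3, -0.0]
opening: 0.001
```

Emit:
send_rows(increments=[[0,0,0,0,0,-7.1],[0,0,0,0,0,-7.1],[0,0,0,0,0,-7.1],[0,0,0,0,0,-7.1],[0,0,0,0,0,-7.1]])

```text
clock: 1.82
tcp_pos: [0.6227, -0.0662, 0.1952]
ee_rot: [-0.004, 0.892, 0.451, -0.003]
ft_force: [0.3, 0.3, -0.1]
opening: -0.001
```

Emit:
send_rows(increments=[[0,0,0,0,0,-7.1],[0,0,0,0,0,-7.1],[0,0,0,0,0,-7.1],[0,0,0,0,0,-7.1],[0,0,0,0,0,-7.1]])

```text
clock: 2.23
tcp_pos: [0.6217, -0.0653, 0.1925]
ee_rot: [-0.007, 0.711, 0.703, -0.003]
ft_force: [1.0, -0.1, -0.4]
opening: -0.003
```

Emit:
send_rows(increments=[[0,0,0,0,0,-7.1],[0,0,0,0,0,-7.1],[0,0,0,0,0,-7.1],[0,0,0,0,0,-7.1],[0,0,0,0,0,-7.1]])

```text
clock: 2.65
tcp_pos: [0.6206, -0.065, 0.19]
ee_rot: [-0.01, 0.46, 0.888, -0.001]
ft_force: [-0.0, -0.9, -0.3]
opening: -0.005
```

```bash
python3 -c "
from h import *
goal([.6776,-.0265,.1],133)
cap('wrist','w1')"
```

```text
t 2.65 tcp [ 0.6206 -0.065   0.19  ] psi 125.2 F [-0.  -0.9 -0.3] open -0.005 q [-0.23  0.57  1.27  0.    1.32 -0.84]
d cm (tool) [-0.29  6.98  8.91] rot deg [-0.61 -1.02 -7.79]
```

View pics/w1.png

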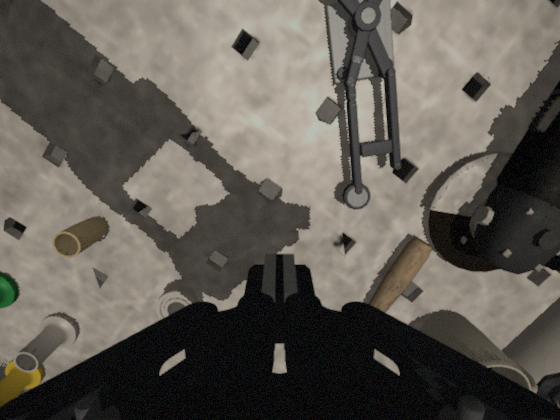

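```bash
python3 - <<'E'
from h import *
w=load('w1'); f=lambda p:p.round(4)
piv=onz(w,367,15,.037); th=onz(w,356,194.5,.032); print('piv',f(piv),f(dep(w,367,15)),'thumb',f(th),f(dep(w,356,194)),np.linalg.norm((th-piv)[:2]))
img=cv2.cvtColor(w['img'],cv2.COLOR_RGB2BGR); cv2.imwrite('pics/w1c.png',cv2.resize(img[0:215,315:430],None,fx=2.8,fy=2.8,interpolation=cv2.INTER_CUBIC)[:600])
# short handle bar points by depth
K=w['camera_matrix'];d=w['range_z'];vv,uu=np.mgrid[0:420,0:560]
P=np.stack([(uu-K[0,2])/K[0,0]*d,-(vv-K[1,2])/K[1,1]*d,-d],-1)@w['T'][:3,:3].T+w['T'][:3,3]
for name,(v0,v1,u0,u1) in dict(short=(78,135,383,402),long=(85,175,345,363)).items():
    s=np.zeros_like(d,bool); s[v0:v1,u0:u1]=1
    s&=(P[...,2]>.031)&(P[...,2]<.038)
    q=P[s][:,:2]; vx,vy,x0,y0=cv2.fitLine(q.astype(np.float32),cv2.DIST_HUBER,0,.01,.01).ravel()
    a=np.degrees(np.arctan2(vy,vx)); n=np.array([-vy,vx]); print(name,len(q),'ang',a,'offset of pivot',n@(piv[:2]-[x0,y0]), P[s][:,2].mean())
E
```

```text
piv [0.5902 0.0972 0.037 ] [0.5902 0.0974 0.0365] thumb [ 0.6777 -0.0234  0.032 ] [ 0.6774 -0.023   0.032 ] 0.14897629263935652
short 489 ang -45.231747 offset of pivot -0.01687376597944271 0.03355030149178552
long 746 ang -46.753117 offset of pivot 0.016219749770489775 0.03355625869878564
```

View pics/w1c.png

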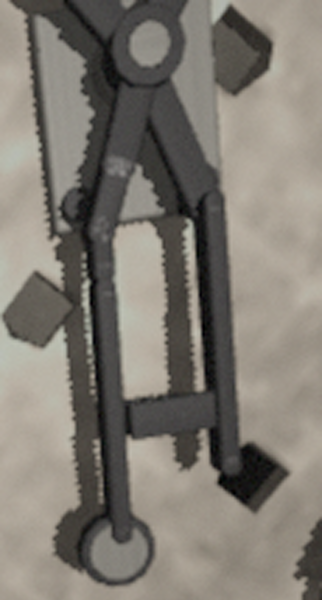

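The wrist view shows the pivot at (367,15), the thumb pad at (356,194) and the short handle from (390,72) to (397,165). The tongs' x axis is at 134.8° with the pivot at (0.590, 0.097). The long handle is 1.5° (0.027 rad) off the short one, as stated.

```bash
python3 -c "
from h import *
goal([.6785,-.024,.06],134.8)"
```

```text
t 2.70 tcp [ 0.6206 -0.065   0.1898] psi 125.6 F [ 0.4 -0.6  0.4] open -0.000 q [-0.23  0.57  1.27  0.    1.32 -0.85]
d cm (tool) [-0.27  7.25 12.9 ] rot deg [-0.6  -1.05 -9.16]
```

Emit:
send_rows(increments=[[0,2,2.5,-0.1,-0.2,-3],[0,2,2.5,-0.1,-0.2,-3],[0,2,2.5,-0.2,-0.3,-2],[0,1,2.5,-0.1,-0.2,-1],[0,0.5,1.5,0,0,0]])

```text
clock: 3.12
tcp_pos: [0.6817, -0.0173, 0.075]
ee_rot: [0.004, 0.39, 0.921, 0.001]
ft_force: [-0.2, -0.0, -0.8]
opening: 0.004
```

```bash
python3 -c "
from h import *
goal([.6785,-.024,.045],134.8)"
```

```text
t 3.12 tcp [ 0.6817 -0.0173  0.075 ] psi 134.1 F [-0.2 -0.  -0.8] open 0.004 q [-0.14  0.76  1.24 -0.    1.13 -0.91]
d cm (tool) [-0.24 -0.71  3.  ] rot deg [ 0.24  0.37 -0.65]
```

Emit:
send_rows(increments=[[-0.2,-0.6,1.5,0.2,0.3,-0.6],[0,0,1,0,0,0],[0,0,0,0,0,0]])

```text
clock: 3.37
tcp_pos: [0.6768, -0.0206, 0.0426]
ee_rot: [-0.004, 0.387, 0.922, -0.001]
ft_force: [-0.9, 0.2, -0.9]
opening: 0.003
```

```bash
python3 -c "
from h import *
goal([.6785,-.024,.024],134.8)
cap('wrist','w2')"
```

```text
t 3.37 tcp [ 0.6768 -0.0206  0.0426] psi 134.4 F [-0.9  0.2 -0.9] open 0.003 q [-0.14  0.8   1.26  0.    1.09 -0.92]
d cm (tool) [-0.37 -0.11  1.86] rot deg [-0.24 -0.35 -0.37]
```

View pics/w2.png

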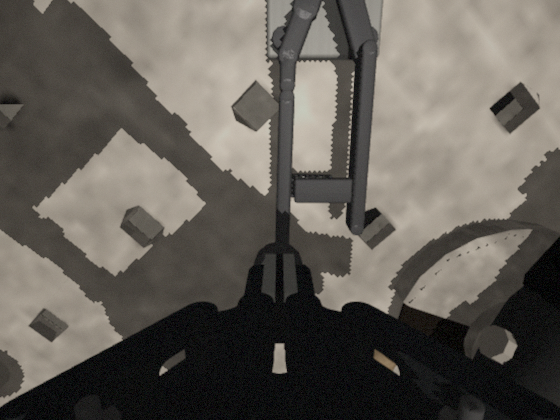

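The fingertips sit in line with the long handle over the thumb pad, at about (280,250). Next I press.

Emit:
send_rows(increments=[[-0.3,-0.1,0.6,0,0,0],[0,0,0.6,0,0,0],[0,0,0.4,0,0,0],[0,0,0.2,0,0,0]])

```text
clock: 3.75
tcp_pos: [0.6805, -0.0247, 0.0288]
ee_rot: [-0.0, 0.389, 0.921, -0.0]
ft_force: [-1.9, -0.3, 3.2]
opening: 0.001
```

```bash
python3 -c "
from h import *
goal([.6785,-.024,.0245],134.8)"
```

```text
t 3.75 tcp [ 0.6805 -0.0247  0.0288] psi 134.2 F [-1.9 -0.3  3.2] open 0.001 q [-0.15  0.82  1.27 -0.    1.06 -0.92]
d cm (tool) [ 0.19 -0.09  0.43] rot deg [-0.01 -0.01 -0.57]
```

Emit:
send_rows(increments=[[0.1,0,0.3,0,0,0],[0,0,0.2,0,0,0],[0,0,0.1,0,0,0]])

```text
clock: 4.0
tcp_pos: [0.6808, -0.0248, 0.0254]
ee_rot: [0.002, 0.389, 0.921, 0.0]
ft_force: [-4.4, 1.1, 7.9]
opening: -0.002
```

Emit:
send_rows(increments=[[0.1,-0.7,0,0,0,0],[0.1,-0.7,0,0,0,0],[0.15,-0.7,0,0,0,0],[0.2,-0.7,0,0,0,0],[0.2,-0.7,0,0,0,0]])

```text
clock: 4.42
tcp_pos: [0.6498, -0.043, 0.0274]
ee_rot: [0.003, 0.389, 0.921, 0.001]
ft_force: [-1.9, 0.8, 3.2]
opening: -0.001
```

```bash
python3 -c "
from h import *
goal([.6785-.038*.71+.01*-.705,-.024-.038*.705+.01*.71,.0245],134.8)
cap('wrist','w3')"
```

```text
t 4.42 tcp [ 0.6498 -0.043   0.0274] psi 134.2 F [-1.9  0.8  3.2] open -0.001 q [-0.18  0.77  1.38  0.    0.99 -0.96]
d cm (tool) [ 0.32 -0.44  0.29] rot deg [ 0.29  0.27 -0.58]
```

View pics/w3.png

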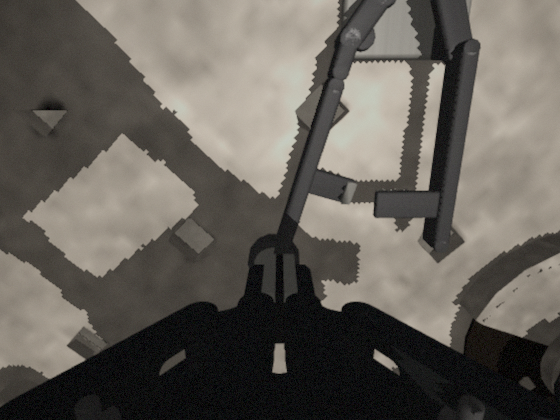

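The long handle has swung out and its tooth at (345,190) is well clear of the rack at (380,203). I continue a bit further, then lift.

Emit:
send_rows(increments=[[0.2,-0.5,0.05,0,0,0],[0.1,-0.3,0,0,0,0],[0,0,-1,0,0,0],[0,0,-2.5,0,0,0],[0,0,-3.5,0,0,0]])

```text
clock: 4.88
tcp_pos: [0.6361, -0.0475, 0.0918]
ee_rot: [-0.003, 0.39, 0.921, 0.0]
ft_force: [0.2, -0.1, -1.0]
opening: 0.001
```

Emit:
send_rows(increments=[[0,0,-3.5,0,0,0],[0,0,-3.5,0,0,0],[0,0,-2,0,0,0],[0,0,0,0,0,0]])

```text
clock: 5.22
tcp_pos: [0.6377, -0.0487, 0.193]
ee_rot: [0.001, 0.39, 0.921, 0.0]
ft_force: [-0.0, 0.1, 0.3]
opening: -0.001
```

```bash
python3 -c "
from h import *
goal([.505,-.356,.2],134.8)
cap('top','t4');cap('wrist','w4')
goal([.505,-.356,.2],90)
"
```

```text
t 5.22 tcp [ 0.6377 -0.0487  0.193 ] psi 134.1 F [-0.   0.1  0.3] open -0.001 q [-0.2   0.58  1.24 -0.    1.32 -0.97]
d cm (tool) [-12.83 -30.92  -0.7 ] rot deg [ 0.05  0.09 -0.69]
t 5.32 tcp [ 0.6363 -0.0484  0.1889] psi 134.1 F [ 0.4 -0.3 -0.2] open 0.001 q [-0.2   0.59  1.24 -0.    1.32 -0.97]
d cm (tool) [-12.95 -30.84  -1.08] rot deg [-0.19 -0.11 44.1 ]
```

View pics/w4.png

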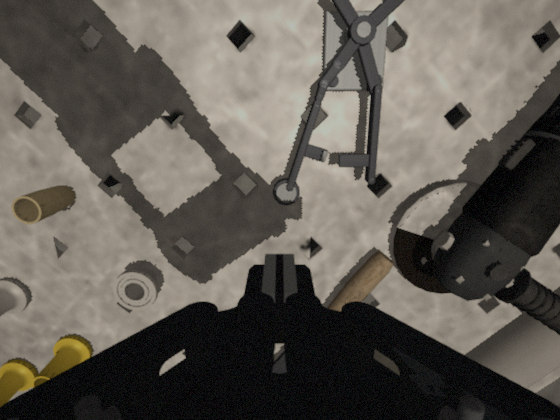

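View pics/t4.png

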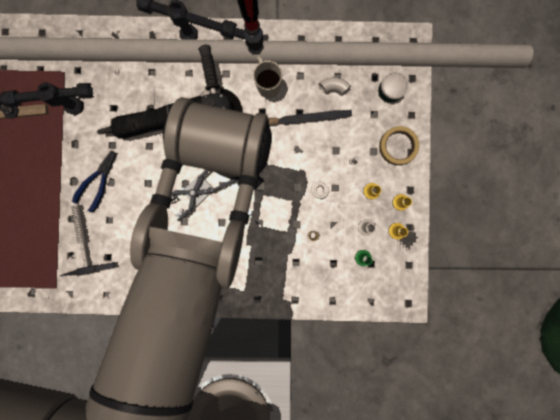

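The handle stays open: the thumb pad is at wrist (287,190), and the tooth at (317,153) is clear of the rack. I go to the ferrule at the same yaw, because the finger line at 45° passes between its neighbours.

Emit:
send_rows(increments=[[-1.4,-3.4,0,0,0,0],[-1.4,-3.4,0,0,0,0],[-1.4,-3.4,0,0,0,0],[-1.4,-3.4,0,0,0,0],[-1.4,-3.4,0,0,0,0]], claw=0.2)

```text
clock: 5.73
tcp_pos: [0.5593, -0.2132, 0.1786]
ee_rot: [-0.01, 0.384, 0.923, 0.0]
ft_force: [0.3, -0.2, -0.5]
opening: 0.599
```

Emit:
send_rows(increments=[[-1.4,-3.4,0,0,0,-0.3],[-1.4,-3.4,0,0,0,-0.3],[-1,-2.4,1,0,0,0],[0,-0.5,0.5,0,0,0]])

```text
clock: 6.07
tcp_pos: [0.5089, -0.3162, 0.155]
ee_rot: [-0.017, 0.381, 0.925, 0.001]
ft_force: [-1.3, -0.3, -1.3]
opening: 0.6
```

```bash
python3 -c "
from h import *
c=cap('wrist','w5');cap('scene','s5');cap('top','t5')
goal([.505,-.356,.1],134.8)
"
```

```text
t 6.22 tcp [ 0.511  -0.3122  0.1563] psi 135.4 F [0.2 0.6 1.1] open 0.603 q [-0.67  0.56  1.39 -0.01  1.23 -1.46]
d cm (tool) [-2.83 -3.49  5.58] rot deg [-0.55 -1.83  0.59]
```

View pics/w5.png

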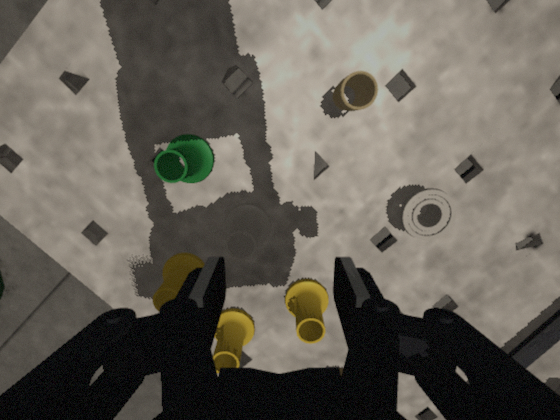

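View pics/t5.png

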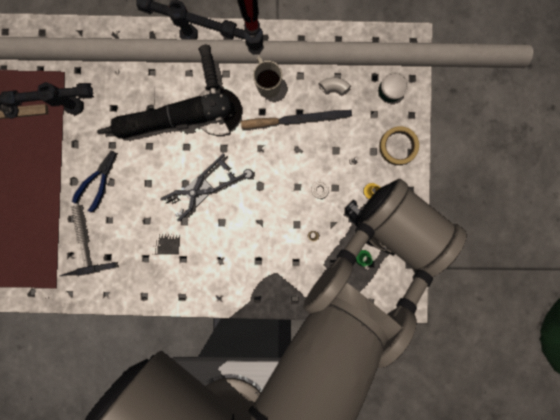

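```bash
python3 - <<'E'
from h import *
w=load('w5');K=w['camera_matrix'];d=w['range_z'];vv,uu=np.mgrid[0:420,0:560]
P=np.stack([(uu-K[0,2])/K[0,0]*d,-(vv-K[1,2])/K[1,1]*d,-d],-1)@w['T'][:3,:3].T+w['T'][:3,3]
m=((P[...,2]>.046)&(P[...,2]<.062)&(d>0)&(vv<340)).astype(np.uint8)
n,l,s,c=cv2.connectedComponentsWithStats(m)
for i in range(1,n):
    if s[i,4]>30:
        q=P[l==i]; (cx,cy),r=cv2.minEnclosingCircle(q[:,:2].astype(np.float32)); print(c[i].round(),s[i,4],'centre',round(cx,4),round(cy,4),'r',round(r,4),w['img'][l==i].mean(0).round())
img=cv2.cvtColor(w['img'],cv2.COLOR_RGB2BGR)[180:290,190:310]; cv2.imwrite('pics/w5c.png',cv2.convertScaleAbs(cv2.resize(img,None,fx=5,fy=5,interpolation=cv2.INTER_CUBIC),alpha=2))
E
```

```text
[360.  89.] 521 centre 0.4829 -0.2127 r 0.0132 [119. 106.  79.]
[172. 165.] 492 centre 0.424 -0.348 r 0.0129 [28. 73. 35.]
[241. 243.] 443 centre 0.5045 -0.3563 r 0.0128 [64. 60. 54.]
[164. 293.] 270 centre 0.4948 -0.4369 r 0.0131 [70. 57. 17.]
[310. 326.] 444 centre 0.6002 -0.3698 r 0.013 [102.  85.  29.]
```

View pics/w5c.png

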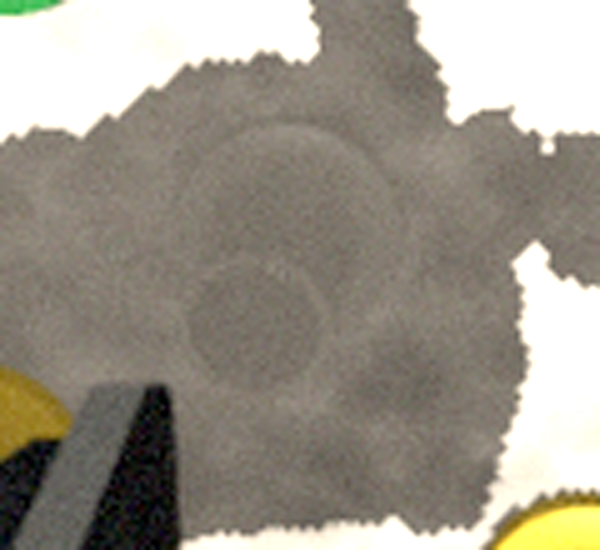

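The grey ferrule is in the arm's shadow at wrist (241,243). Its top is a 25.6 mm circle at (0.5045, -0.3563), and the other view agrees. I centre over it and descend.

Emit:
send_rows(increments=[[-1.4,-1.7,1.2,-0.3,-0.9,0.3],[-1.2,-1.6,1.2,-0.2,-0.9,0.3],[0,0,1,0,0,0],[0,0,0,0,0,0]])

```text
clock: 6.55
tcp_pos: [0.51, -0.3476, 0.121]
ee_rot: [0.0, 0.381, 0.925, 0.001]
ft_force: [-0.8, 0.6, -0.1]
opening: 0.601
```

```bash
python3 -c "
from h import *
goal([.5045,-.3563,.039],134.8)
"
```

```text
t 6.55 tcp [ 0.51   -0.3476  0.121 ] psi 135.2 F [-0.8  0.6 -0.1] open 0.601 q [-0.72  0.61  1.4   0.    1.13 -1.51]
d cm (tool) [-0.22 -1.03  8.2 ] rot deg [0.11 0.01 0.44]
```

Emit:
send_rows(increments=[[-0.2,-1,1,0,0,0.3],[0,0,1.5,0,0,0],[0,0,1.5,0,0,0],[0,0,0.5,0,0,0],[0,0,0,0,0,0]])

```text
clock: 6.97
tcp_pos: [0.5074, -0.351, 0.075]
ee_rot: [0.001, 0.38, 0.925, 0.001]
ft_force: [-0.2, -0.4, -0.5]
opening: 0.597
```

```bash
python3 -c "
from h import *
goal([.5045,-.3563,.038],134.8)
"
```

```text
t 6.97 tcp [ 0.5074 -0.351   0.075 ] psi 135.4 F [-0.2 -0.4 -0.5] open 0.597 q [-0.73  0.66  1.45  0.    1.03 -1.52]
d cm (tool) [-0.16 -0.59  3.69] rot deg [0.17 0.03 0.57]
```

Emit:
send_rows(increments=[[-0.2,-0.6,0.5,0,0,0.6],[0,-0.2,1,0,0,0],[0,0,1.2,0,0,0],[0,0,1,0,0,0],[0,0,0.2,0,0,0]])

```text
clock: 7.38
tcp_pos: [0.5045, -0.3588, 0.0351]
ee_rot: [0.003, 0.384, 0.923, 0.001]
ft_force: [-0.8, 0.4, -0.4]
opening: 0.6
```

```bash
python3 -c "
from h import *
goal([.5045,-.3563,.038],134.8)
c=cap('wrist','w6')"
```

```text
t 7.38 tcp [ 0.5045 -0.3588  0.0351] psi 134.8 F [-0.8  0.4 -0.4] open 0.600 q [-0.74  0.71  1.48  0.    0.95 -1.53]
d cm (tool) [ 0.17  0.17 -0.29] rot deg [ 0.18  0.27 -0.  ]
```

View pics/w6.png

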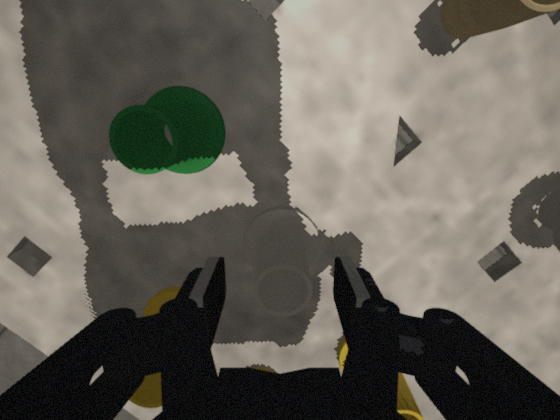

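The stem top at (284,290) is centred between the fingers. I trim the pose and close.

Emit:
send_rows(increments=[[0.2,0.2,-0.3,0.2,0.2,0],[0,0,0,0,0,0]])

```text
clock: 7.6
tcp_pos: [0.5043, -0.3557, 0.0379]
ee_rot: [-0.0, 0.385, 0.923, -0.0]
ft_force: [0.4, 0.0, 1.0]
opening: 0.596
```

Emit:
send_rows(increments=[[0,0,0,0,0,0],[0,0,0,0,0,0],[0,0,0,0,0,0],[0,0,0,0,0,0],[0,0,0,0,0,0]], claw=-1, grip_force=45)

```text
clock: 8.02
tcp_pos: [0.5052, -0.3561, 0.0398]
ee_rot: [0.001, 0.384, 0.923, -0.001]
ft_force: [0.5, 0.3, -1.5]
opening: 0.276
```

```bash
python3 -c "
from h import *
goal([.5045,-.3563,.038],134.8)"
```

```text
t 8.02 tcp [ 0.5052 -0.3561  0.0398] psi 134.8 F [ 0.5  0.3 -1.5] open 0.276 q [-0.74  0.7   1.48 -0.    0.96 -1.52]
d cm (tool) [ 0.04 -0.07  0.18] rot deg [-0.04  0.16  0.01]
```

Emit:
send_rows(increments=[[0,0,-1.5,0,0,0],[0,0,-3,0,0,0],[0,0,-3.5,0,0,0],[0,0,-3.5,0,0,0],[0,0,-1,0,0,0]])

```text
clock: 8.43
tcp_pos: [0.5026, -0.3536, 0.1642]
ee_rot: [-0.005, 0.384, 0.923, 0.001]
ft_force: [1.0, -0.2, -0.7]
opening: 0.269
```

```bash
python3 -c "
from h import *
goal([.5056,.1824,.15],134.8)
c=cap('wrist','w7');cap('scene','s7')"
```

```text
t 8.43 tcp [ 0.5026 -0.3536  0.1642] psi 134.8 F [ 1.  -0.2 -0.7] open 0.269 q [-0.74  0.57  1.35 -0.    1.24 -1.52]
d cm (tool) [37.81 37.98  1.76] rot deg [-0.06 -0.58 -0.  ]
```

View pics/w7.png

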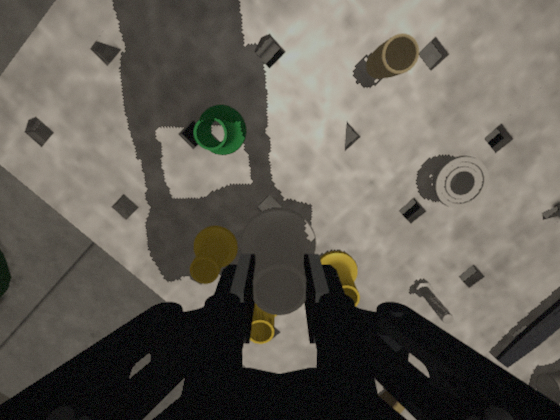

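The ferrule is held upright between the fingers at (278,280). I carry it over.

Emit:
send_rows(increments=[[2.6,2.6,0,0,0,0],[2.6,2.6,0,0,0,0],[2.6,2.6,0,0,0,0],[2.6,2.6,0,0,0,0],[2.6,2.6,0,0,0,0]])

```text
clock: 8.95
tcp_pos: [0.499, -0.1692, 0.1545]
ee_rot: [-0.01, 0.39, 0.921, 0.001]
ft_force: [0.4, 0.5, -0.4]
opening: 0.268
```

Emit:
send_rows(increments=[[2.6,2.6,0,0,0,0],[2.6,2.6,0,0,0,0],[2.6,2.6,0,0,0,0],[2.6,2.6,0,0,0,0],[2.6,2.6,0,0,0,0]])

```text
clock: 9.37
tcp_pos: [0.495, 0.0244, 0.1479]
ee_rot: [-0.018, 0.391, 0.92, 0.0]
ft_force: [0.6, -0.8, -0.9]
opening: 0.27
```

```bash
python3 -c "
from h import *
goal([.5056,.1824,.12],134.8)
cap('top','t8')"
```

```text
t 9.37 tcp [0.495  0.0244 0.1479] psi 134.0 F [ 0.6 -0.8 -0.9] open 0.270 q [-0.11  0.39  1.7   0.01  1.08 -0.89]
d cm (tool) [10.53 11.77  2.98] rot deg [-0.73 -1.87 -0.81]
```

View pics/t8.png

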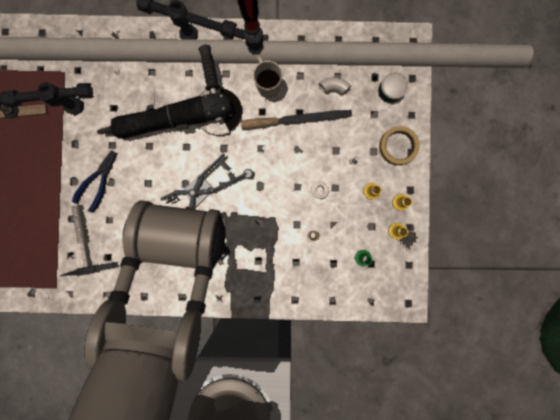

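Emit:
send_rows(increments=[[2.2,2.5,0,-0.2,-0.5,-0.2],[2.2,2.5,0,-0.2,-0.5,-0.2],[2.2,2.5,0,-0.2,-0.5,-0.2],[2.2,2.5,0,-0.2,-0.5,-0.2],[1,1,0,0,0,0]])

```text
clock: 9.83
tcp_pos: [0.499, 0.1833, 0.1408]
ee_rot: [-0.005, 0.382, 0.924, -0.002]
ft_force: [-1.2, 1.0, -0.8]
opening: 0.27
```

Emit:
send_rows(increments=[[0,0,0,0,0,0]])

```text
clock: 9.92
tcp_pos: [0.4978, 0.1859, 0.1391]
ee_rot: [-0.006, 0.381, 0.925, -0.002]
ft_force: [0.6, -0.1, -0.9]
opening: 0.27
```

```bash
python3 -c "
from h import *
c=cap('wrist','w9');cap('scene','s9');cap('top','t9')
goal([.5056,.1824,.08],134.8)"
```

```text
t 10.07 tcp [0.4983 0.1826 0.1396] psi 135.0 F [-0.1 -0.2 -1.2] open 0.267 q [ 0.21  0.45  1.63  0.    1.07 -0.58]
d cm (tool) [-0.58  0.56  5.95] rot deg [-0.52 -0.51  0.25]
```

View pics/w9.png

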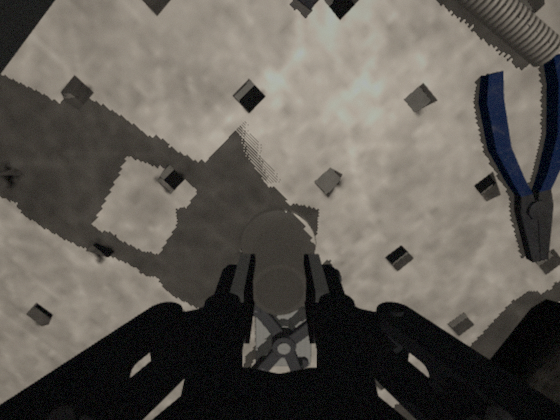

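View pics/s9.png

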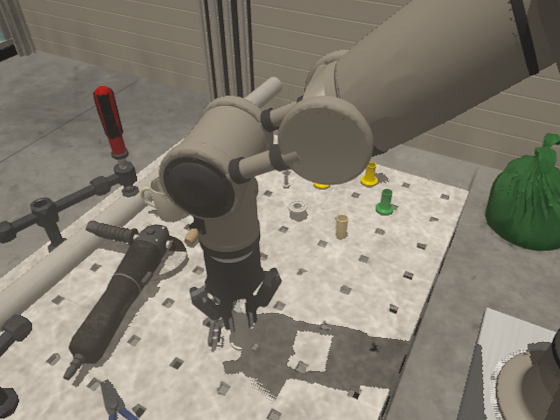

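```bash
python3 - <<'E'
from h import *
t=load('t5'); img=cv2.cvtColor(t['img'],cv2.COLOR_RGB2BGR)
# rectified tongs-frame view at z=.034 via homography, 2px/mm... x to right(jaws), y up
th=np.radians(134.8); ex=np.array([np.cos(th),np.sin(th),0]); ey=np.array([-np.sin(th),np.cos(th),0]); o=np.array([.5902,.0972,.034])
def proj(p):
    K=t['camera_matrix'];T=t['T'];c=T[:3,:3].T@(p-T[:3,3]); return [K[0,0]*c[0]/-c[2]+K[0,2], K[1,1]*-c[1]/-c[2]+K[1,2]]
S=3
pts=[(-160,80),(100,80),(100,-60),(-160,-60)]
src=np.float32([proj(o+ex*a/1000+ey*b/1000) for a,b in pts]); dst=np.float32([[(a+160)*S,(80-b)*S] for a,b in pts])
H=cv2.getPerspectiveTransform(src,dst); r=cv2.warpPerspective(img,H,(260*S,140*S),flags=cv2.INTER_CUBIC)
for a in range(-150,101,25): cv2.line(r,((a+160)*S,0),((a+160)*S,8),(0,0,255),1)
for b in range(-50,80,25): cv2.line(r,(0,(80-b)*S),(8,(80-b)*S),(0,0,255),1)
cv2.line(r,(0,80*S),(260*S,80*S),(0,255,0),1); cv2.line(r,(220*S,0),(220*S,140*S),(0,255,0),1)
cv2.imwrite('pics/rect5.png',r)
P=np.load('pics/P_top.npy'); q=P[234:255,157:181]; print('patch z',np.percentile(q[...,2],[5,50,95]))
E
```

```text
patch z [-0.00534299 -0.00223637  0.00100005]
```

View pics/rect5.png

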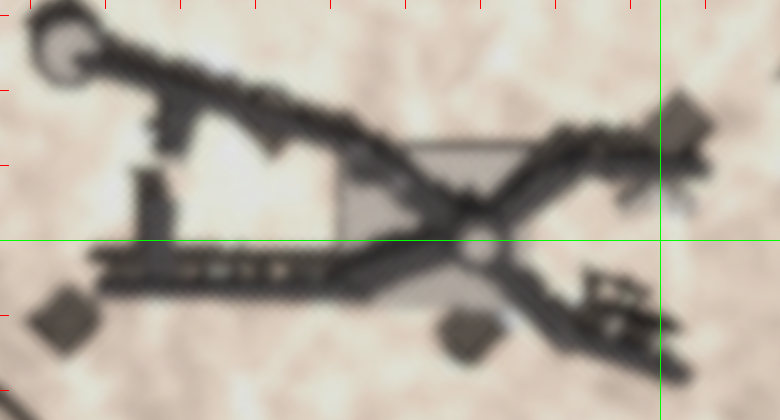

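The rectified tongs-frame view shows the lever wide open, with the jaw gap at x = 60–80 mm running from about y = +13 to -22. I enter at y ≈ -2.5, with the flange about 1–2 mm off the bench.

```bash
cat >> h.py <<'E'
TH=np.radians(134.8);EX=np.array([np.cos(TH),np.sin(TH),0]);EY=np.array([-np.sin(TH),np.cos(TH),0]);PV=np.array([.5902,.0972,0])
def tg(x,y,z): # mm in tongs frame
    return PV+EX*x/1000+EY*y/1000+np.array([0,0,z/1000])
def where():
    s,M,ps=st(); d=np.array(s['tcp_pos'])-PV; print('tongs frame mm',(d@EX*1000).round(1),(d@EY*1000).round(1),'z',(d[2]*1000).round(1))
E
python3 -c "
from h import *
where();goal(tg(118,-2.5,60),134.8)"
```

```text
tongs frame mm 125.4 5.0 z 139.6
t 10.07 tcp [0.4983 0.1826 0.1396] psi 135.0 F [-0.1 -0.2 -1.2] open 0.267 q [ 0.21  0.45  1.63  0.    1.07 -0.58]
d cm (tool) [-0.81  0.82  7.95] rot deg [-0.52 -0.51  0.25]
```

Emit:
send_rows(increments=[[-0.7,0.8,1.5,-0.5,-0.5,0.2],[0,0,2,0,0,0],[0,0,2,0,0,0],[0,0,1.5,0,0,0],[0,0,0,0,0,0]])

```text
clock: 10.48
tcp_pos: [0.5108, 0.1753, 0.0669]
ee_rot: [0.001, 0.388, 0.922, -0.0]
ft_force: [-0.8, -0.2, -1.1]
opening: 0.269
```

```bash
python3 -c "
from h import *
where();goal(tg(118,-2.5,42),134.8)"
```

```text
tongs frame mm 111.4 1.3 z 66.9
t 10.48 tcp [0.5108 0.1753 0.0669] psi 134.3 F [-0.8 -0.2 -1.1] open 0.269 q [ 0.19  0.55  1.69 -0.    0.9  -0.58]
d cm (tool) [0.67 0.38 2.49] rot deg [ 0.01  0.13 -0.46]
```

Emit:
send_rows(increments=[[0.7,0.4,0.5,0,0,-0.5],[0,0,0.8,0,0,0],[0,0,0.7,0,0,0],[0,0,0.2,0,0,0],[0,0,0,0,0,0]])

```text
clock: 10.9
tcp_pos: [0.51, 0.1804, 0.0445]
ee_rot: [0.002, 0.386, 0.923, -0.0]
ft_force: [0.6, 0.3, -1.5]
opening: 0.272
```

```bash
python3 -c "
from h import *
where();goal(tg(118,-2.5,41),134.8);cap('wrist','w10');cap('scene','s10')"
```

```text
tongs frame mm 115.6 -1.7 z 44.5
t 10.90 tcp [0.51   0.1804 0.0445] psi 134.6 F [ 0.6  0.3 -1.5] open 0.272 q [ 0.2   0.59  1.71 -0.    0.84 -0.58]
d cm (tool) [0.25 0.08 0.35] rot deg [ 0.07  0.2  -0.18]
```

View pics/w10.png

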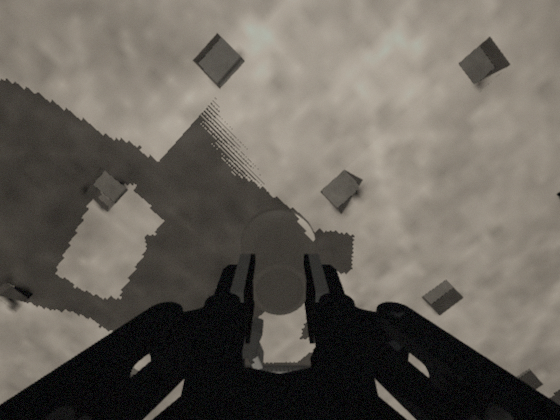

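Emit:
send_rows(increments=[[0,0.1,0.3,0,0.2,-0.2],[-0.5,0,0.1,0,0,0],[-0.8,0,0,0,0,0],[-0.8,0,0,0,0,0]])

```text
clock: 11.33
tcp_pos: [0.5268, 0.1668, 0.042]
ee_rot: [0.001, 0.383, 0.924, 0.001]
ft_force: [0.6, 0.0, -1.8]
opening: 0.268
```

```bash
python3 -c "
from h import *
where();goal(tg(60,-2,41),134.8);cap('wrist','w11')"
```

```text
tongs frame mm 94.0 -4.0 z 42.0
t 11.33 tcp [0.5268 0.1668 0.042 ] psi 135.0 F [ 0.6  0.  -1.8] open 0.268 q [ 0.17  0.61  1.67  0.    0.86 -0.62]
d cm (tool) [-3.4  -0.22  0.11] rot deg [0.2  0.06 0.2 ]
```

View pics/w11.png

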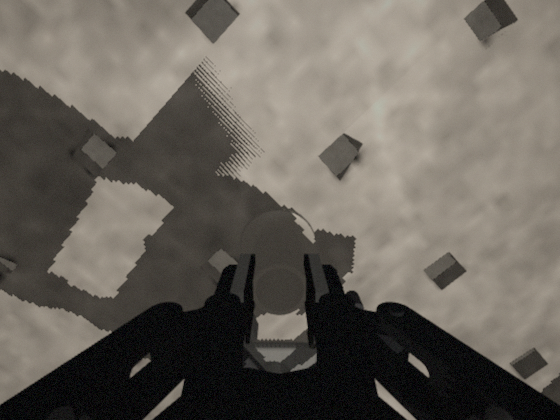

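Emit:
send_rows(increments=[[-0.7,-0.1,0.1,0,0,0],[-0.7,-0.1,0,0,0,0],[-0.7,0,0,0,0,0]])

```text
clock: 11.63
tcp_pos: [0.5423, 0.1502, 0.0413]
ee_rot: [0.001, 0.384, 0.923, 0.004]
ft_force: [-3.6, 15.0, 0.6]
opening: 0.271
```

```bash
python3 -c "
from h import *
where();goal(tg(60,-2,40.5),134.8)"
```

```text
tongs frame mm 71.4 -3.4 z 41.3
t 11.63 tcp [0.5423 0.1502 0.0413] psi 134.8 F [-3.6 15.   0.6] open 0.271 q [ 0.13  0.62  1.65  0.01  0.87 -0.66]
d cm (tool) [-1.14 -0.14  0.08] rot deg [ 0.41 -0.1  -0.01]
```

Contact: the push is towards tongs +x and -y, so the stem is touching the fixed jaw. I back off and look.

Emit:
send_rows(increments=[[0.6,0.1,0,0,0,0],[0,0,0,0,0,0]])

```text
clock: 11.8
tcp_pos: [0.5401, 0.1543, 0.0414]
ee_rot: [0.001, 0.385, 0.923, 0.004]
ft_force: [0.3, 1.6, -2.0]
opening: 0.268
```

```bash
python3 - <<'E'
from h import *
where();goal(tg(60,-5,40.5),134.8)
w=cap('wrist','w12');s=cap('scene','s12')
a=cv2.cvtColor(w['img'],cv2.COLOR_RGB2BGR)[190:400,190:370]; cv2.imwrite('pics/w12c.png',cv2.convertScaleAbs(cv2.resize(a,None,fx=2.8,fy=2.8,interpolation=cv2.INTER_CUBIC),alpha=2))
b=cv2.cvtColor(s['img'],cv2.COLOR_RGB2BGR)[270:390,170:310]; cv2.imwrite('pics/s12c.png',cv2.convertScaleAbs(cv2.resize(b,None,fx=5,fy=5,interpolation=cv2.INTER_CUBIC),alpha=1.6))
E
```

```text
tongs frame mm 75.8 -4.6 z 41.4
t 11.80 tcp [0.5401 0.1543 0.0414] psi 134.7 F [ 0.3  1.6 -2. ] open 0.268 q [ 0.14  0.62  1.65  0.01  0.87 -0.65]
d cm (tool) [-1.58  0.04  0.08] rot deg [ 0.47 -0.11 -0.13]
```

View pics/w12c.png

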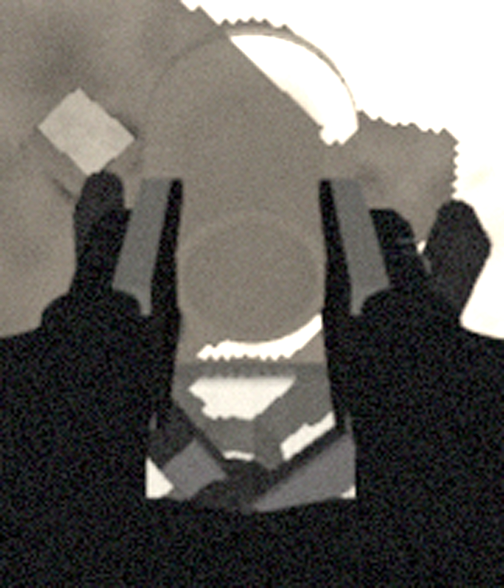

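View pics/s12c.png

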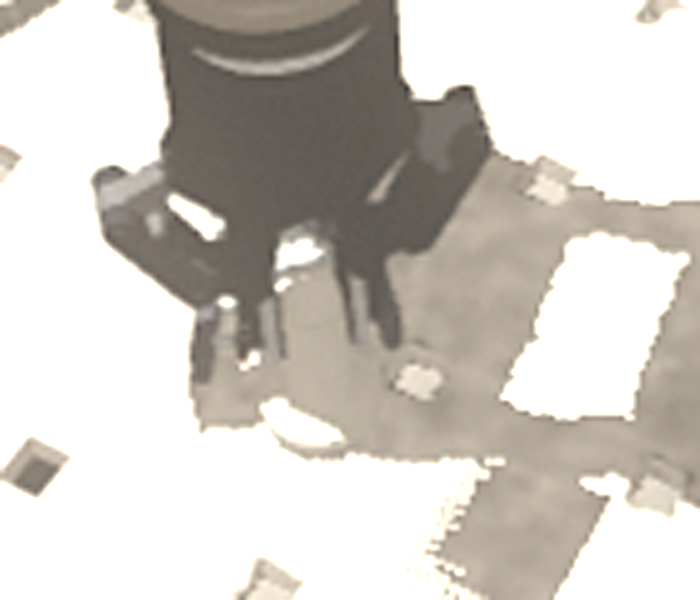

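```bash
python3 - <<'E'
from h import *
def tf(p): d=p-PV; return (d@EX*1000).round(1),(d@EY*1000).round(1),(p[2]*1000).round(1)
w=load('w9')
for uv in [(285,348),(285,315),(256,313),(315,341)]: print('w9',uv,tf(dep(w,*uv)))
w=load('w12')
for cu,cv in [(252,300),(252,340),(200,360),(250,370),(190,375),(325,370),(250,430),(190,465),(310,475),(310,420),(235,475),(252,130),(160,110),(345,110)]:
    u,v=190+cu/2.8,190+cv/2.8; print((cu,cv),tf(dep(w,u,v)))
# stem top circle
d=w['range_z'];K=w['camera_matrix'];vv,uu=np.mgrid[0:420,0:560]
P=np.stack([(uu-K[0,2])/K[0,0]*d,-(vv-K[1,2])/K[1,1]*d,-d],-1)@w['T'][:3,:3].T+w['T'][:3,3]
m=(P[...,2]>.05)&(P[...,2]<.064)&(uu>252)&(uu<306)&(vv>255)&(vv<318); q=P[m]; (cx,cy),r=cv2.minEnclosingCircle(q[:,:2].astype(np.float32)); print(tf(np.array([cx,cy,q[:,2].mean()])),r)
E
```

```text
w9 (285, 348) (np.float64(0.5), np.float64(-2.5), np.float64(36.4))
w9 (285, 315) (np.float64(14.9), np.float64(-2.5), np.float64(7.6))
w9 (256, 313) (np.float64(34.3), np.float64(23.2), np.float64(33.9))
w9 (315, 341) (np.float64(117.1), np.float64(-11.2), np.float64(175.4))
(252, 300) (np.float64(66.0), np.float64(-5.1), np.float64(48.4))
(252, 340) (np.float64(63.1), np.float64(-5.0), np.float64(55.5))
(200, 360) (np.float64(20.8), np.float64(6.4), np.float64(0.6))
(250, 370) (np.float64(20.7), np.float64(-5.1), np.float64(4.4))
(190, 375) (np.float64(21.1), np.float64(8.4), np.float64(6.6))
(325, 370) (np.float64(21.0), np.float64(-22.2), np.float64(4.9))
(250, 430) (np.float64(11.6), np.float64(-5.0), np.float64(13.2))
(190, 465) (np.float64(13.1), np.float64(7.6), np.float64(25.7))
(310, 475) (np.float64(17.3), np.float64(-16.8), np.float64(33.6))
(310, 420) (np.float64(9.3), np.float64(-18.8), np.float64(7.2))
(235, 475) (np.float64(10.8), np.float64(-1.8), np.float64(26.0))
(252, 130) (np.float64(90.8), np.float64(-5.3), np.float64(33.8))
(160, 110) (np.float64(85.9), np.float64(13.0), np.float64(10.0))
(345, 110) (np.float64(86.0), np.float64(-24.2), np.float64(10.9))
(np.float64(75.9), np.float64(-4.6), np.float64(55.1)) 0.016022678464651108
```

The latest wrist view puts the pivot about 2.5 mm further to -y than my frame does, so I retry at y ≈ -6.5.

Emit:
send_rows(increments=[[0,0.2,0.05,0.4,0,0],[-0.4,0.1,0,0,0,0],[-0.4,0,0,0,0,0],[0,0,0,0,0,0]])

```text
clock: 12.23
tcp_pos: [0.5491, 0.1494, 0.041]
ee_rot: [0.0, 0.385, 0.923, 0.0]
ft_force: [0.4, -0.2, -1.0]
opening: 0.266
```

```bash
python3 -c "
from h import *
where();goal(tg(60,-6,40.5),134.8)"
```

```text
tongs frame mm 66.0 -7.6 z 41.0
t 12.23 tcp [0.5491 0.1494 0.041 ] psi 134.7 F [ 0.4 -0.2 -1. ] open 0.266 q [ 0.13  0.63  1.62  0.    0.88 -0.65]
d cm (tool) [-0.6  -0.16  0.05] rot deg [ 0.01  0.   -0.05]
```

Emit:
send_rows(increments=[[-0.5,-0.1,0,0,0,0],[-0.1,0,0,0,0,0],[0,0,0,0,0,0]])

```text
clock: 12.48
tcp_pos: [0.5532, 0.1435, 0.0409]
ee_rot: [0.0, 0.385, 0.923, -0.0]
ft_force: [-0.8, 0.1, -1.3]
opening: 0.269
```

```bash
python3 -c "
from h import *
where();goal(tg(60,-6,38),134.8)"
```

```text
tongs frame mm 58.9 -6.3 z 40.9
t 12.48 tcp [0.5532 0.1435 0.0409] psi 134.7 F [-0.8  0.1 -1.3] open 0.269 q [ 0.12  0.64  1.62 -0.    0.89 -0.66]
d cm (tool) [ 0.11 -0.04  0.29] rot deg [-0.    0.01 -0.07]
```

Seated without contact. I lower it until the bench takes the weight.

Emit:
send_rows(increments=[[0,-0.1,0.1,0,0,0],[0,0,0.1,0,0,0],[0,0,0,0,0,0]])

```text
clock: 12.73
tcp_pos: [0.5533, 0.1434, 0.0409]
ee_rot: [0.001, 0.385, 0.923, 0.001]
ft_force: [-0.4, 0.3, -0.7]
opening: 0.269
```

```bash
python3 -c "
from h import *
where();goal(tg(60,-6,38),134.8)"
```

```text
tongs frame mm 58.8 -6.4 z 40.9
t 12.73 tcp [0.5533 0.1434 0.0409] psi 134.7 F [-0.4  0.3 -0.7] open 0.269 q [ 0.12  0.64  1.62  0.    0.88 -0.66]
d cm (tool) [ 0.12 -0.04  0.29] rot deg [ 0.18  0.05 -0.11]
```

Emit:
send_rows(increments=[[0,-0.2,0.25,0,0,0],[0,0,0.2,0,0,0],[0,0,0.2,0,0,0]])

```text
clock: 12.98
tcp_pos: [0.5532, 0.1439, 0.0401]
ee_rot: [0.003, 0.385, 0.923, 0.004]
ft_force: [-7.4, -0.5, 18.0]
opening: 0.266
```

```bash
python3 -c "
from h import *
where();goal(tg(60,-6,38),134.8)"
```

```text
tongs frame mm 59.1 -6.7 z 40.1
t 12.98 tcp [0.5532 0.1439 0.0401] psi 134.7 F [-7.4 -0.5 18. ] open 0.266 q [ 0.12  0.63  1.63  0.    0.87 -0.66]
d cm (tool) [ 0.09 -0.07  0.21] rot deg [ 0.55  0.17 -0.11]
```

The bench now carries it (18 N up). I ease off and open.

Emit:
send_rows(increments=[[0,0,-0.1,0,0,0],[0,0,0,0,0,0]])

```text
clock: 13.15
tcp_pos: [0.553, 0.1439, 0.0421]
ee_rot: [0.004, 0.385, 0.923, 0.004]
ft_force: [-0.9, -1.0, -1.3]
opening: 0.269
```

Emit:
send_rows(increments=[[0,0,0,0,0,0],[0,0,0,0,0,0],[0,0,0,0,0,0]], claw=0.0)

```text
clock: 13.4
tcp_pos: [0.553, 0.1438, 0.0416]
ee_rot: [0.004, 0.385, 0.923, 0.004]
ft_force: [0.6, 0.0, 0.0]
opening: 0.496
```

Emit:
send_rows(increments=[[0,0,-0.8,0,0,0],[0,0,-2,0,0,0],[0,0,-3,0,0,0],[0,0,-3.5,0,0,0],[0,0,-3.5,0,0,0]])

```text
clock: 13.82
tcp_pos: [0.5468, 0.1422, 0.1661]
ee_rot: [-0.005, 0.385, 0.923, -0.001]
ft_force: [1.7, -0.7, -0.6]
opening: 0.496
```

```bash
python3 -c "
from h import *
where();goal(tg(-75,4,170),134.8);cap('wrist','w13')"
```

```text
tongs frame mm 62.5 -0.9 z 166.1
t 13.82 tcp [0.5468 0.1422 0.1661] psi 134.7 F [ 1.7 -0.7 -0.6] open 0.496 q [ 0.12  0.48  1.5   0.    1.17 -0.66]
d cm (tool) [-13.75  -0.46  -0.5 ] rot deg [-0.31 -0.48 -0.12]
```

View pics/w13.png

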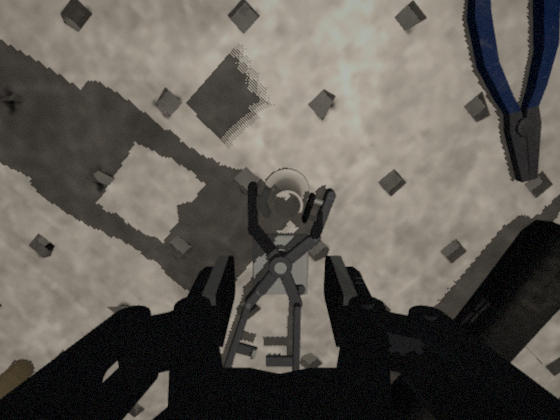

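The ferrule stands upright at (288,200) between the open jaws, with its flange beneath them. The pivot is at (281,267). I go over the handles and remeasure.

Emit:
send_rows(increments=[[-2.8,-0.1,0,-0.1,-0.1,0],[-2.8,-0.1,0,-0.1,-0.1,0],[-2.8,-0.1,0,0,-0.1,0],[-2.8,0,0,0,-0.1,0],[-2,0,0,0,0,0]], claw=1)

```text
clock: 14.28
tcp_pos: [0.6448, 0.0475, 0.1841]
ee_rot: [0.01, 0.382, 0.924, 0.006]
ft_force: [-0.9, 0.7, 0.9]
opening: 1.0
```

Emit:
send_rows(increments=[[0,0,0,0,0,0],[0,0,0,0,0,0]])

```text
clock: 14.45
tcp_pos: [0.6472, 0.0436, 0.1841]
ee_rot: [0.011, 0.384, 0.923, 0.006]
ft_force: [-0.4, -0.8, 0.2]
opening: 0.998
```

```bash
python3 -c "
from h import *
c=cap('wrist','w14')
where();goal(tg(-75,4,100),134.8)"
```

```text
tongs frame mm -78.0 -2.7 z 184.0
t 14.50 tcp [0.6471 0.0437 0.184 ] psi 134.9 F [ 0.2 -0.1  0.5] open 0.999 q [-0.05  0.59  1.25  0.    1.28 -0.84]
d cm (tool) [ 0.45 -0.83  8.38] rot deg [1.08 0.96 0.06]
```

View pics/w14.png

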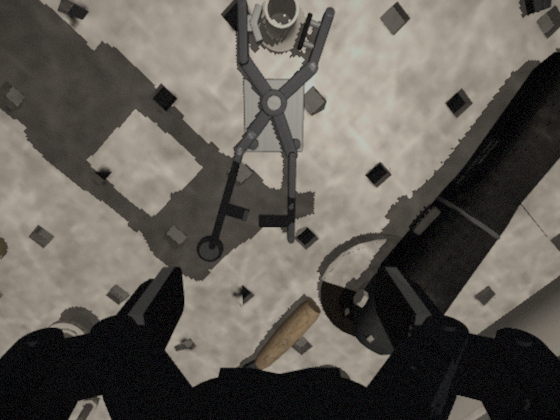

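```bash
python3 - <<'E'
from h import *
w=load('w14');d=w['range_z'];K=w['camera_matrix'];vv,uu=np.mgrid[0:420,0:560]
P=np.stack([(uu-K[0,2])/K[0,0]*d,-(vv-K[1,2])/K[1,1]*d,-d],-1)@w['T'][:3,:3].T+w['T'][:3,3]
D=P-PV; X=D@EX*1000; Y=D@EY*1000; Z=P[...,2]*1000
def fit(n,s):
    q=np.stack([X[s],Y[s]],-1).astype(np.float32); a=cv2.fitLine(q,cv2.DIST_HUBER,0,.01,.01).ravel(); sl=a[1]/a[0]; print(n,len(q),'slope',sl.round(4),'y at -75',(a[3]+sl*(-75-a[2])).round(2),'x range',q[:,0].min(),q[:,0].max(), 'ywidth', np.percentile(q[:,1]-(a[3]+sl*(q[:,0]-a[2])),[3,97]).round(1))
z=(Z>30)&(Z<38)
fit('short',z&(uu>284)&(uu<300)&(vv>155)&(vv<212))
fit('long',z&(uu>214)&(uu<242)&(vv>160)&(vv<232)&(Y>0)&(uu<238-(vv-160)*0.25+4))
s=(Z>34.8)&(Z<40)&(abs(uu-273)<14)&(abs(vv-102)<14); print('pivot',X[s].mean(),Y[s].mean(),s.sum(), 'px(273,102):',X[102,273],Y[102,273],Z[102,273])
s=(d>0)&(Z>8)&(Z<120)&(X>-120)&(X<-40)&(Y<-22)&(Y>-110); print('obst',s.sum(), 'Ymax by x:')
for x0 in range(-120,-40,10):
    k=s&(X>=x0)&(X<x0+10)&(Y<-26); print(x0,k.sum(),Y[k].max() if k.any() else None,Z[k].max() if k.any() else None)
E
```

```text
short 432 slope -0.0023 y at -75 -17.37 x range -97.184784 -45.09653 ywidth [-3.4  3.3]
long 556 slope -0.325 y at -75 40.38 x range -116.85687 -49.501293 ywidth [-3.3  3.6]
pivot 0.2818327831662981 -1.2260696371249877 428 px(273,102): 0.19311926689554693 -0.4205609864260675 36.91068820005966
obst 19 Ymax by x:
-120 0 None None
-110 0 None None
-100 0 None None
-90 0 None None
-80 0 None None
-70 0 None None
-60 0 None None
-50 5 -26.126709841487713 9.051400758585626
```

The lever reads 0.314 (open). The short handle's outer face is at y ≈ -20.9 and the long one's at about +44 at x = -75, with nothing else in the fingers' way. I descend with the hand centred at y ≈ 9.

```bash
python3 -c "
from h import *
where();goal(tg(-76,9,60),134.8)"
```

```text
tongs frame mm -78.0 -2.7 z 184.0
t 14.50 tcp [0.6471 0.0437 0.184 ] psi 134.9 F [ 0.2 -0.1  0.5] open 0.999 q [-0.05  0.59  1.25  0.    1.28 -0.84]
d cm (tool) [ 0.41 -1.4  12.37] rot deg [1.08 0.96 0.06]
```

Emit:
send_rows(increments=[[0.2,-0.7,2,0.5,0.5,0],[0.2,-0.7,2.5,0.5,0.5,0],[0,0,3,0,0,0],[0,0,2,0,0,0],[0,0,0,0,0,0]])

```text
clock: 14.92
tcp_pos: [0.633, 0.0411, 0.0889]
ee_rot: [0.001, 0.382, 0.924, 0.002]
ft_force: [-0.9, 0.1, -0.1]
opening: 0.997
```

```bash
python3 -c "
from h import *
where();goal(tg(-76,9,40),134.8)"
```

```text
tongs frame mm -70.0 9.1 z 88.9
t 14.92 tcp [0.633  0.0411 0.0889] psi 135.1 F [-0.9  0.1 -0.1] open 0.997 q [-0.06  0.67  1.39  0.    1.08 -0.85]
d cm (tool) [-0.6  -0.01  4.89] rot deg [0.25 0.07 0.3 ]
```

Emit:
send_rows(increments=[[-0.6,0,1,0.2,0,0.3],[-0.2,0,1.5,0,0,0],[0,0,1.2,0,0,0],[0,0,0,0,0,0]])

```text
clock: 15.25
tcp_pos: [0.6397, 0.0376, 0.0533]
ee_rot: [0.002, 0.383, 0.924, 0.001]
ft_force: [-1.6, -0.2, 0.2]
opening: 0.999
```

```bash
python3 -c "
from h import *
where();goal(tg(-76,10,6),134.8);cap('wrist','w15')"
```

```text
tongs frame mm -77.2 6.9 z 53.3
t 15.25 tcp [0.6397 0.0376 0.0533] psi 134.9 F [-1.6 -0.2  0.2] open 0.999 q [-0.06  0.72  1.39 -0.    1.02 -0.84]
d cm (tool) [ 0.14 -0.33  4.72] rot deg [0.16 0.21 0.14]
```

View pics/w15.png

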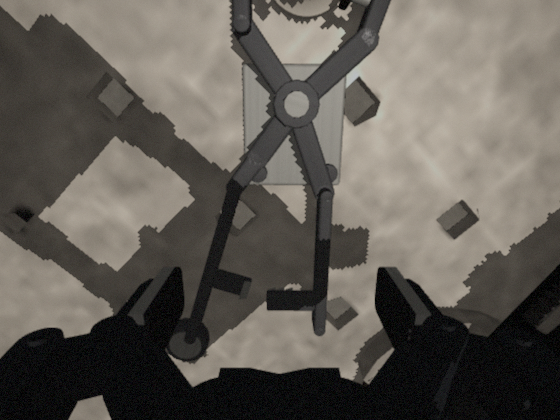

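Emit:
send_rows(increments=[[0.1,-0.3,1,0,0.2,0],[0,-0.1,1.3,0,0,0],[0,0,1.3,0,0,0],[0,0,0,0,0,0]])

```text
clock: 15.63
tcp_pos: [0.6393, 0.0354, 0.0207]
ee_rot: [0.005, 0.383, 0.924, 0.003]
ft_force: [-0.6, -0.7, -0.1]
opening: 0.998
```

```bash
python3 -c "
from h import *
where();goal(tg(-76,10,6),134.8)"
```

```text
tongs frame mm -78.4 8.7 z 20.7
t 15.63 tcp [0.6393 0.0354 0.0207] psi 135.0 F [-0.6 -0.7 -0.1] open 0.998 q [-0.07  0.76  1.42  0.    0.95 -0.85]
d cm (tool) [ 0.25 -0.14  1.47] rot deg [0.53 0.38 0.17]
```

Emit:
send_rows(increments=[[0.3,-0.1,0.6,0.5,0.4,0],[0,0,0.7,0,0,0],[0,0,0.3,0,0,0],[0,0,0,0,0,0]])

```text
clock: 15.97
tcp_pos: [0.6374, 0.0368, 0.0055]
ee_rot: [0.001, 0.383, 0.924, 0.001]
ft_force: [0.3, -0.4, 0.1]
opening: 1.001
```

```bash
python3 -c "
from h import *
where();goal(tg(-75,-1.5,6.5),134.8)"
```

```text
tongs frame mm -76.1 9.1 z 5.5
t 15.97 tcp [0.6374 0.0368 0.0055] psi 135.0 F [ 0.3 -0.4  0.1] open 1.001 q [-0.06  0.78  1.43  0.    0.93 -0.85]
d cm (tool) [ 0.11  1.06 -0.1 ] rot deg [0.1  0.07 0.16]
```

Emit:
send_rows(increments=[[0.1,0.4,-0.1,0,0,0],[0,0.4,0,0,0,0],[0,0.3,0,0,0,0],[0,0,0,0,0,0]], claw=0.6, grip_force=60)

```text
clock: 16.3
tcp_pos: [0.644, 0.0436, 0.007]
ee_rot: [0.0, 0.383, 0.924, -0.002]
ft_force: [-2.4, -2.1, -1.3]
opening: 0.797
```

```bash
python3 -c "
from h import *
where();goal(tg(-75,-1.5,6.5),134.8);cap('wrist','w16')"
```

```text
tongs frame mm -75.9 -0.4 z 7.0
t 16.30 tcp [0.644  0.0436 0.007 ] psi 135.0 F [-2.4 -2.1 -1.3] open 0.797 q [-0.05  0.79  1.4  -0.    0.95 -0.83]
d cm (tool) [0.09 0.11 0.05] rot deg [-0.17  0.09  0.17]
```

View pics/w16.png

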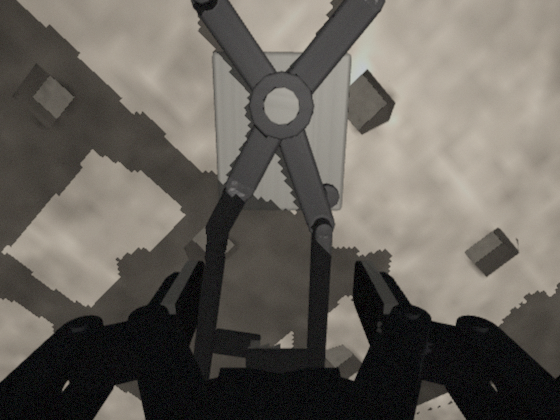

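The left finger pushes the long handle in while the right one is still clear of the short handle. I keep squeezing with the hand biased to -y.

Emit:
send_rows(increments=[[0,0.15,0,0,0,0],[0,0.1,0,0,0,0],[0,0.1,0,0,0,0],[0,0.1,0,0,0,0]], claw=0.25)

```text
clock: 16.68
tcp_pos: [0.6442, 0.0427, 0.0073]
ee_rot: [-0.003, 0.383, 0.924, -0.006]
ft_force: [-4.8, -5.2, -0.1]
opening: 0.627
```

```bash
python3 -c "
from h import *
where();goal(tg(-75,-1.5,6.5),134.8)
s,M,p=st();print('F tongs',np.array(s['ft_force'])@EX,np.array(s['ft_force'])@EY)"
```

```text
tongs frame mm -76.7 0.1 z 7.3
t 16.68 tcp [0.6442 0.0427 0.0073] psi 135.0 F [-4.8 -5.2 -0.1] open 0.627 q [-0.05  0.79  1.39 -0.01  0.97 -0.83]
d cm (tool) [0.17 0.16 0.07] rot deg [-0.76 -0.02  0.17]
F tongs -0.3178791927289365 7.069577950372411
```

Emit:
send_rows(increments=[[0.1,0.3,0,-0.4,0,0],[0,0.3,0,-0.4,0,0],[0,0.3,0,0,0,0],[0,0.3,0,0,0,0]], claw=0.1)

```text
clock: 17.02
tcp_pos: [0.645, 0.0432, 0.007]
ee_rot: [-0.006, 0.383, 0.924, -0.009]
ft_force: [-10.0, -10.9, 4.4]
opening: 0.553
```

```bash
python3 -c "
from h import *
where();goal(tg(-75,-1.5,6.5),134.8)
s,M,p=st();print('F tongs',np.array(s['ft_force'])@EX,np.array(s['ft_force'])@EY)
cap('wrist','w17')"
```

```text
tongs frame mm -77.0 -0.8 z 7.0
t 17.02 tcp [0.645  0.0432 0.007 ] psi 135.0 F [-10.  -10.9   4.4] open 0.553 q [-0.05  0.8   1.38 -0.01  0.98 -0.82]
d cm (tool) [0.2  0.07 0.05] rot deg [-1.18 -0.27  0.17]
F tongs -0.696071833572108 14.72181044507637
```

View pics/w17.png

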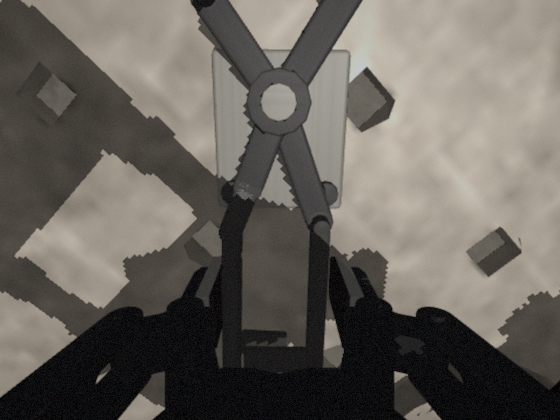

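Emit:
send_rows(increments=[[0.1,0.4,0,-0.6,0,0],[0,0.4,0,-0.4,0,0],[0,0.4,0,0,0,0],[0,0.4,0,0,0,0]], claw=-0.02)

```text
clock: 17.4
tcp_pos: [0.644, 0.0423, 0.0076]
ee_rot: [-0.013, 0.383, 0.923, -0.014]
ft_force: [-11.3, -12.7, 6.2]
opening: 0.489
```

```bash
python3 -c "
from h import *
where();goal(tg(-75,-1.5,6.5),134.8)
s,M,p=st();print('F tongs',np.array(s['ft_force'])@EX,np.array(s['ft_force'])@EY)"
```

```text
tongs frame mm -76.9 0.5 z 7.6
t 17.40 tcp [0.644  0.0423 0.0076] psi 134.9 F [-11.3 -12.7   6.2] open 0.489 q [-0.04  0.81  1.36 -0.02  1.01 -0.82]
d cm (tool) [0.19 0.2  0.1 ] rot deg [-2.1  -0.77  0.13]
F tongs -1.0674715650744593 16.977190734785733
```

Emit:
send_rows(increments=[[0.1,0.5,0,-2,-0.4,0],[0,0.5,0,-1.5,0,0],[0,0.5,0,-1,0,0],[0,0.5,0,-1,0,0]], claw=-0.06)

```text
clock: 17.73
tcp_pos: [0.6452, 0.0431, 0.0085]
ee_rot: [-0.002, 0.383, 0.924, 0.015]
ft_force: [-14.2, -16.4, 8.1]
opening: 0.473
```

```bash
python3 -c "
from h import *
where();goal(tg(-75,-1.5,6.5),134.8)
s,M,p=st();print('F tongs',np.array(s['ft_force'])@EX,np.array(s['ft_force'])@EY)
cap('wrist','w18')"
```

```text
tongs frame mm -77.1 -0.9 z 8.5
t 17.73 tcp [0.6452 0.0431 0.0085] psi 135.0 F [-14.2 -16.4   8.1] open 0.473 q [-0.07  0.78  1.41  0.04  0.94 -0.87]
d cm (tool) [0.21 0.05 0.21] rot deg [ 1.49 -0.85  0.18]
F tongs -1.6132984656755387 21.605340132802926
```

View pics/w18.png

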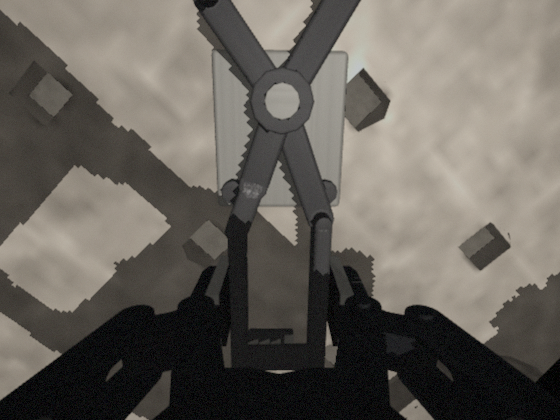

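```bash
cat > lev.py <<'E'
from h import *
def lev(f,sh,lo):
    w=load(f);d=w['range_z'];K=w['camera_matrix'];vv,uu=np.mgrid[0:420,0:560]
    P=np.stack([(uu-K[0,2])/K[0,0]*d,-(vv-K[1,2])/K[1,1]*d,-d],-1)@w['T'][:3,:3].T+w['T'][:3,3]
    D=P-PV; X=D@EX*1000; Y=D@EY*1000; Z=P[...,2]*1000; out=[]
    for n,(v0,v1,u0,u1) in (('short',sh),('long',lo)):
        s=(Z>29)&(Z<38)&(uu>u0)&(uu<u1)&(vv>v0)&(vv<v1); q=np.stack([X[s],Y[s]],-1).astype(np.float32); a=cv2.fitLine(q,cv2.DIST_HUBER,0,.01,.01).ravel(); sl=a[1]/a[0]; print(n,len(q),'slope',sl.round(4),'y at -75',(a[3]+sl*(-75-a[2])).round(2),q[:,0].min(),q[:,0].max(),q[:,1].min(),q[:,1].max(),Z[s].mean()); out.append((sl,a[3]+sl*(-75-a[2])))
    print('lever by slope',out[0][0]-out[1][0],'by gap',(out[1][1]-out[0][1]-33)/75)
E
python3 -c "
from lev import *
lev('w18',(225,330,306,331),(235,330,226,250))"
```

```text
short 1974 slope 0.011 y at -75 -17.03 -92.61526 -45.11588 -21.28009 -13.5133505 33.529898785549825
long 1738 slope -0.0265 y at -75 16.64 -92.74522 -48.990356 12.395185 20.876661 33.39174857765875
lever by slope 0.037491158 by gap 0.008928935
```

The lever is now about 0.01–0.03, at or past the third tooth. I release and see whether the ratchet holds.

Emit:
send_rows(increments=[[0,0,0,0,0,0],[0,0,0,0,0,0]])

```text
clock: 17.95
tcp_pos: [0.6449, 0.0429, 0.0086]
ee_rot: [-0.002, 0.384, 0.923, 0.016]
ft_force: [1.8, 0.7, -4.8]
opening: 0.476
```

Emit:
send_rows(increments=[[0,0,0,0,0,0],[0,0,0,0,0,0],[0,0,0,0,0,0],[0,0,0,0,0,0]], claw=0.7)

```text
clock: 18.28
tcp_pos: [0.6469, 0.0445, 0.0097]
ee_rot: [-0.001, 0.384, 0.923, 0.017]
ft_force: [0.0, 0.1, 0.4]
opening: 0.846
```

```bash
python3 -c "
from lev import *
where();goal(tg(-76,1,40),134.8);cap('wrist','w19')
lev('w19',(225,330,306,331),(235,330,226,250))"
```

```text
tongs frame mm -77.3 -3.1 z 9.7
t 18.28 tcp [0.6469 0.0445 0.0097] psi 134.9 F [0.  0.1 0.4] open 0.846 q [-0.07  0.78  1.41  0.04  0.94 -0.87]
d cm (tool) [ 0.18 -0.32 -3.04] rot deg [ 1.79 -0.81  0.07]
short 1758 slope 0.0086 y at -75 -17.07 -93.33675 -45.929028 -20.889555 -13.65939 33.570001284783146
long 1070 slope -0.0377 y at -75 16.68 -92.60446 -49.376595 13.77389 19.538012 33.43864093634137
lever by slope 0.046323534 by gap 0.010043538
```

View pics/w19.png

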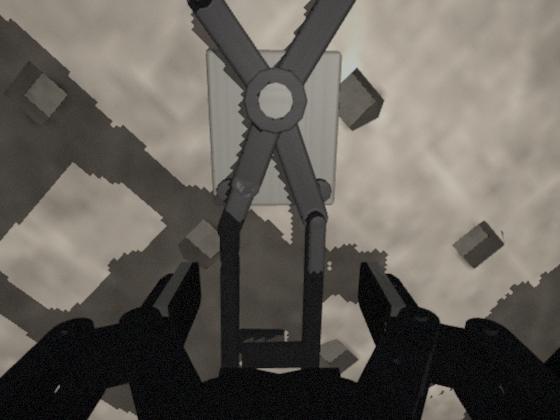

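The ratchet holds with the fingers clear of both bars. I raise straight up and inspect.

Emit:
send_rows(increments=[[0,0,-1,0,0,0],[0,0,-2,0,0,0],[0,0,-3,0.5,-0.2,0],[0,0,-3.5,0.5,-0.2,0],[0,0,-3.5,0.5,-0.2,0]])

```text
clock: 18.75
tcp_pos: [0.6412, 0.042, 0.1374]
ee_rot: [-0.009, 0.384, 0.923, 0.0]
ft_force: [1.9, 0.2, 0.2]
opening: 0.848
```

Emit:
send_rows(increments=[[-1,-1,-2,0,0,0],[-2,-2,-2,0,0,0],[-1,-1,0,0,0,0],[0,0,0,0,0,0]])

```text
clock: 19.08
tcp_pos: [0.6459, -0.0147, 0.1929]
ee_rot: [0.001, 0.382, 0.924, 0.003]
ft_force: [-0.1, 0.6, -0.6]
opening: 0.848
```

```bash
python3 -c "
from lev import *
where();w=cap('wrist','w20');goal(tg(-75,0,100),134.8)"
```

```text
tongs frame mm -118.6 39.4 z 192.9
t 19.13 tcp [ 0.6462 -0.0137  0.1932] psi 135.1 F [-0.4 -0.6  0.3] open 0.851 q [-0.14  0.59  1.22  0.01  1.32 -0.93]
d cm (tool) [4.3  3.8  9.35] rot deg [0.41 0.02 0.34]
```

View pics/w20.png

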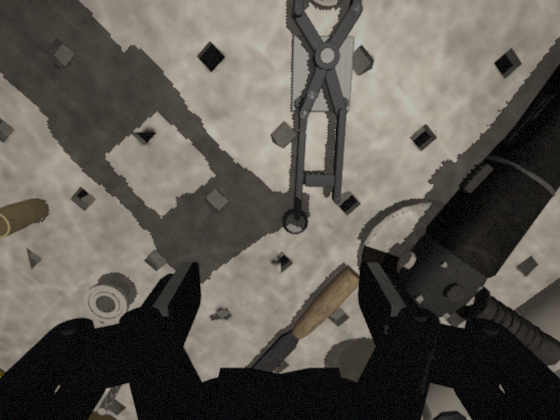

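Emit:
send_rows(increments=[[0,-3.5,-2,0,0,0],[0,-3.5,-2,0,0,0],[0.5,-3.5,-1,0,0,0],[0.5,-3.5,0,0,0,0],[0.5,-3.5,0,0,0,0]])

```text
clock: 19.55
tcp_pos: [0.5093, -0.1221, 0.2353]
ee_rot: [-0.004, 0.377, 0.926, 0.004]
ft_force: [0.3, -0.8, 0.0]
opening: 0.848
```

Emit:
send_rows(increments=[[0.5,-3,0,0,0,0],[0,-2,0,0,0,0],[0,0,0,0,0,0]])

```text
clock: 19.8
tcp_pos: [0.4638, -0.1546, 0.2326]
ee_rot: [-0.008, 0.378, 0.926, 0.005]
ft_force: [0.6, -0.1, -0.1]
opening: 0.855
```

```bash
python3 - <<'E'
from lev import *
lev('w20',(118,198,331,347),(118,205,290,306))
t=cap('top','t21');s=cap('scene','s21')
b=cv2.cvtColor(s['img'],cv2.COLOR_RGB2BGR)[225:365,160:300]; cv2.imwrite('pics/s21c.png',cv2.convertScaleAbs(cv2.resize(b,None,fx=4.2,fy=4.2,interpolation=cv2.INTER_CUBIC),alpha=1.4))
def proj(c,p):
    K=c['camera_matrix'];T=c['T'];q=T[:3,:3].T@(p-T[:3,3]); return [K[0,0]*q[0]/-q[2]+K[0,2], K[1,1]*-q[1]/-q[2]+K[1,2]]
S=3;pts=[(-160,80),(100,80),(100,-60),(-160,-60)]
src=np.float32([proj(t,tg(a,b,34)) for a,b in pts]); dst=np.float32([[(a+160)*S,(80-b)*S] for a,b in pts])
r=cv2.warpPerspective(cv2.cvtColor(t['img'],cv2.COLOR_RGB2BGR),cv2.getPerspectiveTransform(src,dst),(780,420),flags=cv2.INTER_CUBIC); cv2.imwrite('pics/rect21.png',r)
E
```

```text
short 670 slope -0.0109 y at -75 -16.66 -124.185585 -51.38984 -21.175201 -11.032822 33.389032370172465
long 648 slope -0.0303 y at -75 18.4 -130.28432 -51.642418 13.75578 23.155825 33.49513859681679
lever by slope 0.019408587 by gap 0.027493998
```

View pics/s21c.png

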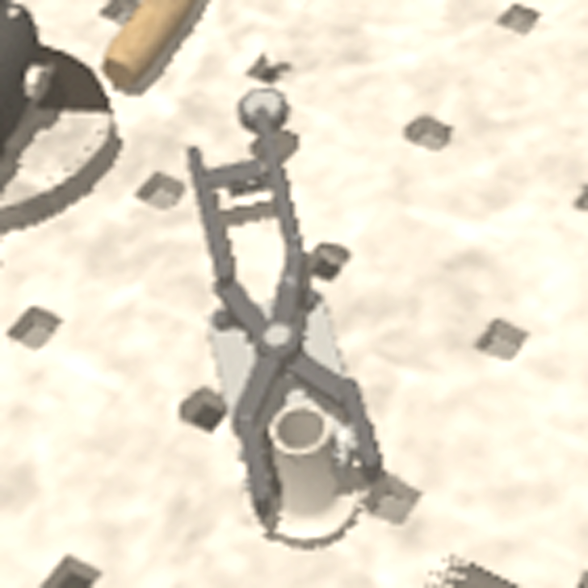

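View pics/rect21.png

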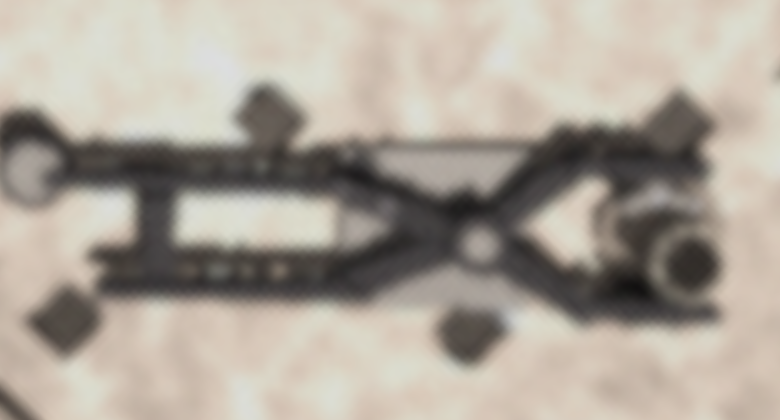

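View pics/t21.png

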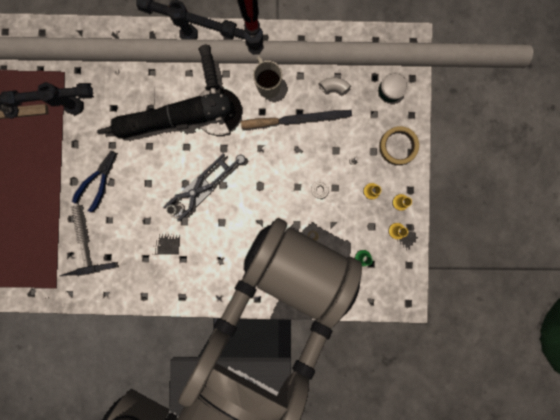

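```bash
python3 - <<'E'
from h import *
for f in ('t21','s21'):
    w=load(f);d=w['range_z'];K=w['camera_matrix'];vv,uu=np.mgrid[0:420,0:560]
    P=np.stack([(uu-K[0,2])/K[0,0]*d,-(vv-K[1,2])/K[1,1]*d,-d],-1)@w['T'][:3,:3].T+w['T'][:3,3]
    D=P-PV; X=D@EX*1000; Y=D@EY*1000; Z=P[...,2]*1000
    m=(Z>48)&(Z<65)&(abs(X-60)<40)&(abs(Y)<35); q=np.stack([X[m],Y[m]],-1).astype(np.float32); print(f,m.sum(),cv2.minEnclosingCircle(q),Z[m].max(), np.percentile(Z[m],[50,95]))
    m=(Z>4)&(Z<15)&(X>40)&(X<110)&(abs(Y)<35); print(X[m].max())
print(env.read_state()['ft_force'])
E
```

```text
t21 32 ((66.48638153076172, -3.2907609939575195), 12.319070816040039) 58.455592992745274 [53.70329658 56.76410012]
88.0827455687604
s21 102 ((64.40290069580078, -3.615978240966797), 13.944632530212402) 57.43943478482561 [53.08522383 55.94000594]
87.16136891048636
[ 0.5947409  -0.36216104  0.47904632]
```

The ratchet is locked (lever ≈ 0.027). The ferrule measures at x ≈ 65, y ≈ -3.4 rather than y ≈ +4, so I take a close look from above before handing in.

```bash
python3 -c "
from h import *
where();goal(tg(40,0,190),134.8)"
```

```text
tongs frame mm -90.0 264.6 z 232.7
t 19.90 tcp [ 0.4658 -0.1531  0.2327] psi 135.6 F [ 0.6 -0.4  0.5] open 0.854 q [-0.48  0.29  1.6   0.01  1.27 -1.28]
d cm (tool) [12.55 26.63  4.6 ] rot deg [ 0.22 -1.02  0.8 ]
```

Emit:
send_rows(increments=[[1.6,3.5,0.3,0,-0.2,0.2],[1.6,3.5,0.3,0,-0.2,0.2],[1.6,3.5,0.3,0,-0.2,0.2],[1.6,3.5,0.3,0,-0.2,0],[1.6,3.5,0.3,0,0,0]])

```text
clock: 20.32
tcp_pos: [0.5369, 0.0331, 0.2165]
ee_rot: [-0.001, 0.387, 0.922, 0.003]
ft_force: [0.3, -0.4, -0.1]
opening: 0.851
```

Emit:
send_rows(increments=[[1.6,3.5,0.3,0,0,0],[1.4,3,0.3,0,0,0],[0.5,1,0.3,0,0,0],[0,0,0,0,0,0],[0,0,0,0,0,0]])

```text
clock: 20.73
tcp_pos: [0.5677, 0.1322, 0.2021]
ee_rot: [-0.004, 0.379, 0.925, 0.004]
ft_force: [-0.1, 0.1, -0.2]
opening: 0.849
```

```bash
python3 - <<'E'
from h import *
where();w=cap('wrist','w22')
a=cv2.cvtColor(w['img'],cv2.COLOR_RGB2BGR)[120:300,200:380]; cv2.imwrite('pics/w22c.png',cv2.convertScaleAbs(cv2.resize(a,None,fx=3.3,fy=3.3,interpolation=cv2.INTER_CUBIC),alpha=2))
d=w['range_z'];K=w['camera_matrix'];vv,uu=np.mgrid[0:420,0:560]
P=np.stack([(uu-K[0,2])/K[0,0]*d,-(vv-K[1,2])/K[1,1]*d,-d],-1)@w['T'][:3,:3].T+w['T'][:3,3]
D=P-PV; X=D@EX*1000; Y=D@EY*1000; Z=P[...,2]*1000
m=(Z>50)&(Z<60)&(abs(X-60)<30)&(abs(Y)<35); q=np.stack([X[m],Y[m]],-1).astype(np.float32); print(m.sum(),cv2.minEnclosingCircle(q),np.percentile(Z[m],[5,50,95]))
A=np.c_[q,np.ones(len(q))]; print('top plane slopes',np.linalg.lstsq(A,Z[m],rcond=None)[0])
m=(Z>10)&(Z<15)&(X>60)&(X<110)&(abs(Y)<35); print('flange top',m.sum(),np.percentile(Z[m],[5,50,95]),X[m].max(),Y[m].min(),Y[m].max())
E
```

```text
tongs frame mm 40.7 -8.7 z 202.1
223 ((66.243408203125, -3.932692289352417), 12.573124885559082) [51.51208914 54.62839741 55.81349736]
top plane slopes [ 1.61138814e-02 -1.07100901e-03  5.32818670e+01]
flange top 59 [10.23510418 11.19918825 13.12639751] 80.62844128938539 -16.123556132469364 8.305103040215922
```

View pics/w22c.png

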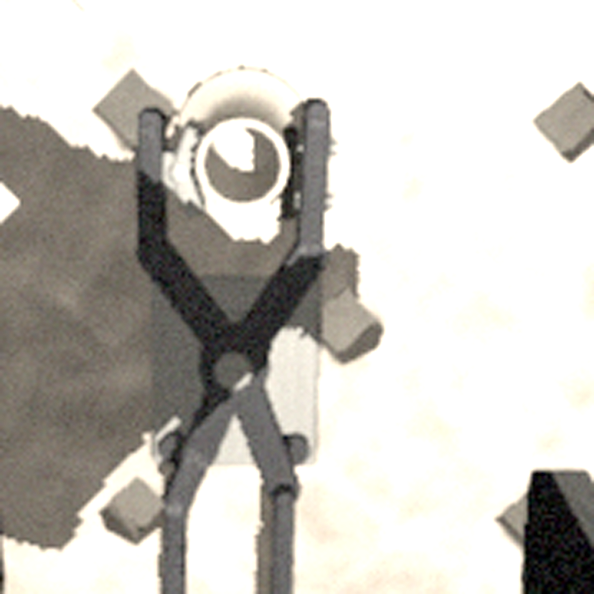

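```bash
python3 -c "
from h import *
print(env.hand_in())"
```

```text
the job is handed in; nothing more can be done
None
```

The steel ferrule is locked upright between the tong jaws. I handed the job in at about 21 s with the robot touching nothing.

**What I did**
- I pressed the thumb pad down and carried it outward. The tongs stayed open, with the lever at about 0.31.
- I picked up the steel ferrule by the top of its stem and slid it in from the jaw tips, flange under the jaws.
- I then squeezed the handles at 75 mm from the pivot.

**Last checks**
- **Ratchet:** it held for about 3 s after the fingers let go. One wrist view gave the lever as 0.027 from the gap between the handles (third tooth) and 0.019 from their slopes. An earlier close-up gave 0.010 and 0.046. All of these are below the second tooth at 0.073.
- **Ferrule:** it is upright, with its top level at about 55 mm and the stem between the V and the jaw pad. The pad looks pushed well in; I could not measure its travel directly.
- **Bystanders:** I saw no sign of any being moved. The nozzle was hidden by the arm in the last top view, and the arm partly covered the green look-alike.

**Disagreements**
- **First slide-in:** the stem touched the fixed jaw with about 15 N. I backed off and re-entered about 3 mm further to -y without contact.
- **Final position:** I measured the stem at about x = 65 mm, y = -3.5 mm, where I expected about x = 60, y = +4. I put the y difference down to the midline of the open jaws lying several millimetres to -y, plus a frame error of 1 to 2 mm. I did not resolve the x difference, but the stem looks centred in the V.

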